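# Load the punch inspection fixture

## Task

Get the tablet-press punches ready for inspection: swing the fixture's hold-down bar up out of the way, push the steel setting block square and flush into the fixture's fence corner, and lay every punch from the mat in a V groove of its own, square head pushed right up against the back stop. When all of that is in place, swing the hold-down bar fully down over the punches. Leave the brown bottle, the timer and the white vial where they stand.

Things in the scene. Friction and masses are not known exactly. Their poses are not given: they have to be found in the camera images.
- fixture: inspection fixture, fixed: grey base plate 8 mm thick, x -50 to +58, y -140 to +125 mm; origin on the bench, z up, x away from the robot (yaw within 0.1 rad of world x). A dark back-stop bar runs along the far edge: face at x +45, 13 mm thick, top at z 40 mm. Three V grooves along x lie at y +86, +38, -10 mm; a fence corner for the block at the -y end
- stop_a (a point): point where the axis of the V groove at fixture y +86 mm meets the back-stop face (x +45, z 34 mm): the centre of a punch's head face comes here when home, its middle 51 mm nearer. Each groove is a pair of 90-degree V rests, 10 mm long, 32 mm wide, top at z 32.5 mm, at x -33 and +17 mm; the 40 mm between them is free down to the plate (z 8 mm), so fingers can straddle a barrel
- stop_b (a point): the same point of the middle groove, fixture y +38 mm
- stop_c (a point): the same point of the groove at fixture y -10 mm
- bar_hinge (a point): middle of the hinge axis of the hold-down bar, above the back stop at fixture x +52, y +38, z 47 mm; the axis is parallel to the fixture's y
- bar_knob (a point): centre of the black ball knob, 18 mm in diameter, on the middle of the hold-down bar, a bail of 8 mm steel rod 152 mm wide on two 35 mm arms. The knob is 55 mm from the hinge axis (bar down: 50 mm in front of the axis, 22 mm above it). Pinched along the fixture's y it pivots between the fingers
- bar (a joint): angle of the hold-down bar, rad: 0 = fully down, its rod lying over the rear V rests 1.5 mm above the barrels of seated punches; 1.6 = end stop, upright above the back stop. Positive lifts the rod up and back. The stiff hinge stays where it is left and takes 1 to 2 N at the knob
- corner_home (a point): where the centre of the setting block lies when home in the corner, standing on the plate, long side along fixture x: fixture x +15, y -113, z 23 mm. The corner is made by the back stop (x +45, top z 40 mm) and a low side fence (inner face at y -128 mm, 12 mm thick, x -45 to +44, top z 16 mm, so a finger passes above it)
- block_mid (a point): centre of the setting block: plain steel, 60 mm (its x) by 30 mm (its y) by 30 mm high, two small dark dots on top, 0.28 to 0.46 kg, standing on the mat at the start; z up
- mat: thin grey mat 130 by 370 mm, 2 mm thick, fixed on the bench; the punches and the block lie on it at the start, long sides within 0.33 rad of world x, heads away from the robot, about 94 mm apart
- punch1_mid (a point): steel tablet-press punch on its side (two or three are present), 102 mm long, 0.16 kg: round barrel 19 mm in diameter, 68 mm long; square head 22 by 22 mm, 10 mm thick at the +x end; narrow round tip 10 mm in diameter, 18 mm long at the -x end. This point: on the axis, half-way along; x along the axis to the head
- punch1_head (a point): centre of the outer face of the square head of punch1, 51 mm from its middle
- punch2_mid (a point): steel tablet-press punch on its side (two or three are present), 102 mm long, 0.16 kg: round barrel 19 mm in diameter, 68 mm long; square head 22 by 22 mm, 10 mm thick at the +x end; narrow round tip 10 mm in diameter, 18 mm long at the -x end. This point: on the axis, half-way along; x along the axis to the head
- punch2_head (a point): centre of the outer face of the square head of punch2, 51 mm from its middle
- punch3_mid (a point): steel tablet-press punch on its side (two or three are present), 102 mm long, 0.16 kg: round barrel 19 mm in diameter, 68 mm long; square head 22 by 22 mm, 10 mm thick at the +x end; narrow round tip 10 mm in diameter, 18 mm long at the -x end. This point: on the axis, half-way along; x along the axis to the head
- punch3_head (a point): centre of the outer face of the square head of punch3, 51 mm from its middle
- amber: brown glass bottle with a blue cap, 62 mm in diameter, 128 mm tall, bystander; origin at the centre of its underside
- timer: white digital bench timer, 68 by 68 mm, 19 mm tall, bystander; origin at the centre of its underside
- vial: white capped vial, 28 mm in diameter, 55 mm tall, bystander; origin at the centre of its underside
- punch1: the punch itself; its origin and axes are those of punch1_mid
- punch2: the punch itself; its origin and axes are those of punch2_mid
- punch3: the punch itself; its origin and axes are those of punch3_mid
- setting_block: the setting block itself; origin at the centre of its underside

How it is judged:
On the way, in this order (a step that is already met when the one before it is completed fails the run):
1. the hold-down bar is swung up (value of joint bar above 1.1 rad), for 0.2 s.
2. with the bar up, the setting block is home in the fence corner and every punch is in a V groove with its head on the back stop (value of joint bar above 0.9 rad and distance between block_mid and corner_home below 0.003 m and angle between the x axis of block_mid and the x axis of fixture, either way round below 0.035 rad and (distance between punch1_head and stop_a below 0.003 m or distance between punch1_head and stop_b below 0.003 m or distance between punch1_head and stop_c below 0.003 m) and angle between the x axis of each of punch1_mid, punch2_mid, punch3_mid and the x axis of fixture, either way round below 0.04 rad and (distance between punch2_head and stop_a below 0.003 m or distance between punch2_head and stop_b below 0.003 m or distance between punch2_head and stop_c below 0.003 m) and (distance between punch3_head and stop_a below 0.003 m or distance between punch3_head and stop_b below 0.003 m or distance between punch3_head and stop_c below 0.003 m)), for 0.2 s.
At the end, for the whole second after the job is handed in: block within 3 mm of home in the corner and 0.035 rad of square; each punch along a V groove (0.04 rad), centre of its head face within 3 mm of that groove's point on the back stop; bar down (below 0.07 rad); all at rest (distance between block_mid and corner_home below 0.003 m and angle between the x axis of block_mid and the x axis of fixture, either way round below 0.035 rad and (distance between punch1_head and stop_a below 0.003 m or distance between punch1_head and stop_b below 0.003 m or distance between punch1_head and stop_c below 0.003 m) and angle between the x axis of each of punch1_mid, punch2_mid, punch3_mid and the x axis of fixture, either way round below 0.04 rad and (distance between punch2_head and stop_a below 0.003 m or distance between punch2_head and stop_b below 0.003 m or distance between punch2_head and stop_c below 0.003 m) and (distance between punch3_head and stop_a below 0.003 m or distance between punch3_head and stop_b below 0.003 m or distance between punch3_head and stop_c below 0.003 m) and value of joint bar below 0.07 rad and linear speed of each of setting_block, punch1, punch2, punch3 below 0.02 m/s); the robot touches nothing.
It fails at once if the amber is moved more than 30 mm or tipped over (distance of amber from where it was at the start of the episode above 0.03 m or angle between amber's own z axis and vertical above 0.5 rad).
It fails at once if the timer is moved more than 30 mm or tipped over (distance of timer from where it was at the start of the episode above 0.03 m or angle between timer's own z axis and vertical above 0.5 rad).
It fails at once if the vial is moved more than 30 mm or tipped over (distance of vial from where it was at the start of the episode above 0.03 m or angle between vial's own z axis and vertical above 0.5 rad).
Of punch1, punch2, punch3 only 2 to 3 are there at a start; the rules pass over those that are not, and their reading is None.
At some moment in a run one of punch1, punch2, punch3, setting_block may be knocked a few centimetres aside while the robot is not near it.
It also fails if it takes over 210 s, if anything falls off the work surface, if the arm or the gripper's body presses on something with over 40 N, if the wrist force passes 120 N, or if a joint passes its speed limit or range.

## Robot

A 6-joint arm with a two-finger parallel gripper is mounted at the origin on a cart in front of the work surface, level with it; the furniture and walls round the work are solid. World frame = base frame: x ahead of the robot, y to its left, z up, the work surface at z = 0. Lengths are in m, angles in rad, forces in N, time in s.
With the tool pointing down it reaches from about 0.3 to 0.875 m from the base axis. Payload 6.4 kg.
Tool frame: the origin (TCP) lies at the very end of the fingers, on their centre line; the grasp point (between the pads) lies 19 mm behind it; z points along the fingers, y is the line along which they close (so a half turn about z gives the same grasp; the last joint's range is limited). The gripper opens to 88 mm and grips with 3 to 60 N. Pads are 18 mm wide; open, the fingers measure 123 mm over their backs; the gripper's body (75 mm by 187 mm) begins 45 mm behind the grasp point.
Start: joints at [-1.375, 0.181, 1.607, -0, 1.354, -0.206], TCP at [0.225, -0.529, 0.239] pointing down, gripper open.
Joint ranges: [-2.99, 2.99], [-0.89, 2.07], [0.3, 2.58], [-1.14, 4.28], [0, 2.63], [-3.12, 3.12]. Speed limits (rad/s): [2.57, 2.57, 3.01, 3.14, 3.14, 3.14].

## Interface

Orientations are given as a unit quaternion [x, y, z, w].
In Python, from rig import ctrl gives the robot as it stands.
- The arm moves only by the tool drive_tool, never from a script. Its argument "targets" is a list of rows, each a list of 6 numbers: the shift along the world's x, y, z in units of 25 mm (1.0 is 25 mm), then the turn, a rotation vector about the world's x, y, z in units of 6 degrees (1.0 is 6 degrees). A call has 1 to 5 rows; each row is the pose to reach, as a shift and turn from the pose commanded when the call began; what a row does not reach only later rows make up. A row lasts 1/12 s, in which the tool goes at most 41.7 mm and 7.16 degrees, less where a joint would pass 70% of its speed; a pose out of reach is approached as far as the arm can. A call with a gripper value outside its range is refused whole. "hand" is the finger opening in mm, from 0 to 88.1, set as the call begins (left out, the last holds). The fingers move at their own pace and stop on an object; "squeeze" is the grip in N (left out, the last holds). Time passes only in rows, so rows that repeat a pose let the fingers close. It gives the time, the measured TCP pose, the force, the opening and the grip force at its end, in the units of the state.
- ctrl.observe(): the state, without advancing time (a new reading comes with each control period).
- ctrl.read_camera(name): name is "scene" or "top"; returns a dict with "image" (384x512x3 uint8, red, green, blue), "fx", "fy", "cx", "cy" (pixels), "R" (3x3) and "t" (3): a world point X has camera coordinates R X + t. Camera axes: x right, y down, z forward; pixel columns grow to the right and rows downward; lengths in m; the calibration is good to about 2 mm. A picture is of the moment at which its call begins. There is no depth.
- ctrl.job_done(): hands the job in; it is judged then, once.
Trained networks look in a picture, given as the dict that the camera call returned (one of the last four; its "shot" number tells which), for a name from the list of things; names that differ only in an ending like _2 or _b are one class to them, and where a whole thing is asked for, a point or a joint stands for the part that bears it (a point fixed in the world has none). Each returns a list of dicts, best first, with "score" (0 to 1); they miss things now and then, are a little off and sometimes report something else, mostly with a low value. They report only what shows in the picture. A call takes as long as a camera call.
- ctrl.look_for(picture, query): "extent" ([left, top, right, bottom] in pixels, round what is visible of it).
- ctrl.regions_of(picture, query): "region" (384x512 bool, what is visible of it) and "extent" ([left, top, right, bottom] in pixels, round what is visible of it).
The state is a dict: "time_s": time; "joint_positions": joint angles; "qd": joint speeds; "effort": joint torques, N m; "position": TCP position; "eef_rot": TCP orientation; "force": force on the tool from outside, world axes, zero at the start; "ft_torque": the same for the moment, N m; "finger_gap": opening from 0.0 (shut) to 1.0 (fully open); "grasp_force": force on a finger pad.
Only numpy, scipy, OpenCV 4.12 (cv2) and the standard library are available. Lean on these libraries where they do the work, as an engineer would, in place of code of your own. Each camera call takes 0.05 s, during which the arm holds its last target. There are 200 camera calls.

## Working session

There is one attempt and no reset: what is moved stays moved. The work goes in short steps, Python scripts to look and compute and a tool call to move; the robot and the scene stay as the last step left them, time stands still between calls to the robot, and variables do not carry over. Pictures are saved under pics/ and viewed, at most 15 in all, crops included, and the job is handed in when it is done.

Besides the shell and the picture viewer there is one more tool, called after ">>>" by a JSON object that holds its "api" and its "payload", one argument or row to a line. drive_tool: Moves the arm, as the interface text tells. Its arguments: {"type":"object","properties":{"targets":{"type":"array"},"hand":{"type":"number"},"squeeze":{"type":"number"}},"required":["targets"]}

```bash
mkdir -p pics; ls; cat > h.py <<'E'
import numpy as np, cv2
from rig import ctrl
def shot(n,f=None):
    p=ctrl.read_camera(n)
    if f: cv2.imwrite('pics/'+f,cv2.cvtColor(p['image'],cv2.COLOR_RGB2BGR))
    return p
def ray(p,u,v):
    R=np.array(p['R']);t=np.array(p['t'])
    d=R.T@np.array([(u-p['cx'])/p['fx'],(v-p['cy'])/p['fy'],1]);return -R.T@t,d
def atz(p,u,v,z):
    c,d=ray(p,u,v);return c+d*(z-c[2])/d[2]
def proj(p,X):
    c=np.array(p['R'])@np.array(X)+np.array(p['t']);return np.array([p['fx']*c[0]/c[2]+p['cx'],p['fy']*c[1]/c[2]+p['cy']])
E
python3 - <<'E'
from h import *
a=shot('top','top0.png');b=shot('scene','scene0.png')
for p in (a,b):
    print(p['fx'],p['cx'],p['cy'],-np.array(p['R']).T@p['t']);print(np.round(p['R'],3))
    for q in ['punch1','setting_block','fixture','bar_knob','amber','timer','vial','mat']:
        print(q,[(round(r['score'],2),np.round(r['extent']).tolist()) for r in ctrl.look_for(p,q)][:5])
E
```

```text
pics
449.67909020140405 258.6990061388235 191.14598397654882 [ 0.36476349 -0.03778213  1.40122218]
[[-0.021 -1.    -0.011]
 [-0.988  0.022 -0.151]
 [ 0.152  0.007 -0.988]]
punch1 [(0.74, [279.0, 212.0, 288.0, 249.0]), (0.7, [310.0, 214.0, 318.0, 249.0]), (0.65, [369.0, 223.0, 379.0, 257.0])]
setting_block [(0.59, [339.0, 218.0, 353.0, 245.0]), (0.52, [144.0, 212.0, 233.0, 255.0])]
fixture [(0.81, [146.0, 216.0, 232.0, 255.0]), (0.55, [369.0, 220.0, 376.0, 251.0]), (0.45, [166.0, 164.0, 180.0, 178.0])]
bar_knob [(0.6, [366.0, 222.0, 380.0, 253.0]), (0.5, [142.0, 214.0, 201.0, 233.0])]
amber [(0.6, [308.0, 152.0, 335.0, 175.0])]
timer [(0.86, [334.0, 160.0, 360.0, 186.0])]
vial [(0.67, [338.0, 220.0, 352.0, 239.0]), (0.49, [170.0, 165.0, 180.0, 177.0]), (0.18, [275.0, 211.0, 290.0, 245.0])]
mat [(0.55, [268.0, 211.0, 387.0, 255.0])]
380.9289621035834 254.15889867934067 186.3213819066969 [-0.15851619  0.54415477  0.53230139]
[[-0.637 -0.771 -0.006]
 [-0.342  0.29  -0.894]
 [ 0.691 -0.568 -0.448]]
punch1 [(0.71, [284.0, 201.0, 314.0, 222.0]), (0.71, [306.0, 190.0, 336.0, 214.0])]
setting_block [(0.65, [336.0, 183.0, 352.0, 202.0])]
fixture [(0.63, [139.0, 219.0, 266.0, 298.0])]
bar_knob [(0.59, [143.0, 227.0, 215.0, 260.0])]
amber [(0.56, [275.0, 138.0, 289.0, 169.0])]
timer [(0.63, [288.0, 169.0, 310.0, 178.0]), (0.25, [271.0, 183.0, 387.0, 232.0])]
vial [(0.49, [281.0, 203.0, 312.0, 220.0]), (0.45, [144.0, 229.0, 214.0, 261.0])]
mat [(0.35, [280.0, 203.0, 311.0, 222.0]), (0.3, [308.0, 190.0, 336.0, 212.0])]
```

```bash
python3 - <<'E'
import cv2
a=cv2.imread('pics/top0.png')[150:265,135:395];cv2.imwrite('pics/t0c.png',cv2.resize(a,None,fx=3,fy=3,interpolation=cv2.INTER_CUBIC))
a=cv2.imread('pics/scene0.png')[130:310,130:395];cv2.imwrite('pics/s0c.png',cv2.resize(a,None,fx=3,fy=3,interpolation=cv2.INTER_CUBIC))
E
```

```text
(no output)
```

View pics/t0c.png

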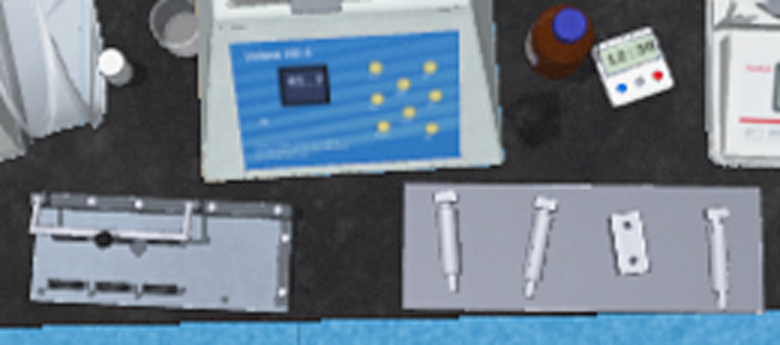

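View pics/s0c.png

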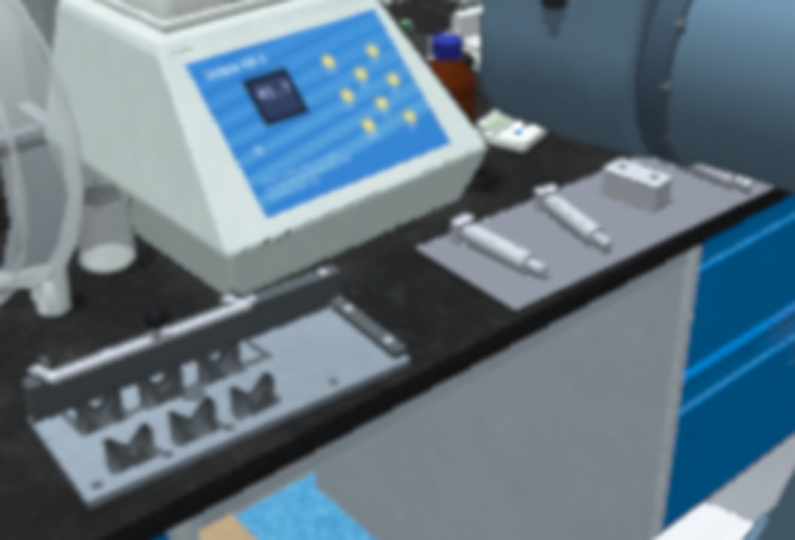

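```bash
python3 - <<'E'
from h import *
from scipy.optimize import least_squares
a=shot('top');b=shot('scene')
T=lambda u,v:np.array([u/3+135,v/3+150]); S=lambda u,v:np.array([u/3+130,v/3+130])
pts=[(a,(-50,125,8),T(32,300)),(a,(-50,-140,8),T(288,312)),(a,(58,-140,40),T(292,205)),(a,(58,125,40),T(34,195)),
(a,(-33,86,25),T(67,286)),(a,(-33,38,25),T(114,288)),(a,(-33,-10,25),T(162,290)),
(b,(-50,125,8),S(93,500)),(b,(-50,-140,8),S(408,357)),
(b,(-38,86,8),S(108+22,471)),(b,(-38,38,8),S(193,445)),(b,(-38,-10,8),S(254,418))]
def W(q,X):
    c,s=np.cos(q[2]),np.sin(q[2]);x,y,z=np.array(X)/1000;return np.array([q[0]+c*x-s*y,q[1]+s*x+c*y,z])
f=lambda q:np.concatenate([proj(p,W(q,X))-m for p,X,m in pts])
r=least_squares(f,[.4,.2,0],loss='soft_l1');print(r.x,np.round(f(r.x).reshape(-1,2),1).tolist())
q=r.x
for n,X in dict(knob_dn=(2,38,69),corner=(15,-113,23),a=(45,86,34)).items():print(n,W(q,X),proj(a,W(q,X)),proj(b,W(q,X)))
print('knob top pic',atz(a,*T(103,238),.069))
for p,nm in((a,'top'),(b,'sc')):
  for qn,z in(('punch1',.014),('setting_block',.032)):
    for o in ctrl.regions_of(p,qn):
        if o['score']<.3: continue
        v,u=np.nonzero(o['region']);
        P=np.array([atz(p,x,y,z)[:2] for x,y in zip(u,v)])
        m=P.mean(0);w,V=np.linalg.eigh(np.cov(P.T));d=V[:,1]*np.sign(V[0,1]);s=(P-m)@d
        print(nm,qn,round(o['score'],2),np.round(m,4),'yaw',round(np.arctan2(d[1],d[0]),3),'ext',np.round([s.min(),s.max()],3),len(u), 'mid',np.round(m+d*(s.min()+s.max())/2,4),'sd',np.sqrt(w))
for n,uv in dict(balL=(205,180),balR=(500,165),glass=(100,130),vial=(115,75),timer=(620,100)).items():print(n,atz(a,*T(*uv),0.),atz(a,*T(*uv),.1))
E
```

```text
[ 0.44269248  0.19936793 -0.06347073] [[-0.8, 0.7], [-0.3, 0.4], [-0.5, 0.0], [-1.4, -0.3], [-0.8, 0.2], [-0.7, 0.2], [-1.0, 0.2], [-2.0, -0.4], [0.5, -0.6], [1.3, -2.1], [1.3, -2.7], [0.8, -2.3]]
knob_dn [0.44709872 0.23716456 0.069     ] [170.12510203 233.8151034 ] [184.43679186 242.67300332]
corner [0.4504949  0.08564405 0.023     ] [222.64714488 232.50108251] [240.93337282 234.25580373]
a [0.49305669 0.2823405  0.034     ] [157.84789584 219.70417486] [156.68019964 254.47878934]
knob top pic [0.46040638 0.23963629 0.069     ]
top punch1 0.58 [ 0.4364 -0.3777] yaw -0.0 ext [-0.052  0.043] 191 mid [ 0.4322 -0.3777] sd [0.00563704 0.02660186]
top punch1 0.51 [ 0.4582 -0.1022] yaw 0.049 ext [-0.053  0.046] 180 mid [ 0.455  -0.1024] sd [0.00510201 0.02768588]
top punch1 0.48 [ 0.4498 -0.1943] yaw -0.226 ext [-0.05   0.045] 166 mid [ 0.4473 -0.1937] sd [0.00502259 0.02560206]
top setting_block 0.64 [ 0.4452 -0.2828] yaw 0.116 ext [-0.028  0.029] 206 mid [ 0.4455 -0.2828] sd [0.00957848 0.016318  ]
sc punch1 0.6 [ 0.4521 -0.0999] yaw -0.022 ext [-0.057  0.059] 231 mid [ 0.453  -0.0999] sd [0.00879462 0.03091236]
sc punch1 0.57 [ 0.4474 -0.1913] yaw -0.277 ext [-0.062  0.056] 153 mid [ 0.4444 -0.1904] sd [0.00697538 0.03203977]
sc punch1 0.53 [0.635  0.2388] yaw -0.444 ext [-0.03   0.037] 138 mid [0.6379 0.2375] sd [0.00796506 0.01719217]
sc setting_block 0.58 [ 0.4251 -0.26  ] yaw -0.703 ext [-0.05   0.055] 320 mid [ 0.4269 -0.2616] sd [0.01692156 0.02668637]
balL [0.52364042 0.14771207 0.        ] [0.51230197 0.13447404 0.1       ]
balR [ 0.53259426 -0.16090155  0.        ] [ 0.5206168  -0.15211497  0.1       ]
glass [0.57898132 0.25822124 0.        ] [0.56369339 0.23709659 0.1       ]
vial [0.63752306 0.24287286 0.        ] [0.61805723 0.22284356 0.1       ]
timer [ 0.59858431 -0.28935935  0.        ] [ 0.58189739 -0.27140523  0.1       ]
```

```bash
cat >> h.py <<'E'
def W(q,X):
    c,s=np.cos(q[2]),np.sin(q[2]);x,y,z=np.array(X)/1000;return np.array([q[0]+c*x-s*y,q[1]+s*x+c*y,z])
def box(x0,x1,y0,y1,z): return [(x0,y0,z),(x1,y0,z),(x1,y1,z),(x0,y1,z)]
def overlay(p,q,th,u0,v0,u1,v1,k,f):
    im=cv2.cvtColor(p['image'],cv2.COLOR_RGB2BGR)[v0:v1,u0:u1];im=cv2.resize(im,None,fx=k,fy=k,interpolation=cv2.INTER_CUBIC)
    sh=[(box(-50,58,-140,125,8),(0,0,255)),(box(45,58,-140,125,40),(0,255,0)),(box(-45,44,-140,-128,16),(255,0,0))]
    sh+=[(box(x-5,x+5,y-16,y+16,32.5),(0,255,255)) for x in(-33,17) for y in(86,38,-10)]
    sh+=[([(52-55*np.cos(.415+th),38,47+55*np.sin(.415+th))]*2,(255,0,255))]
    for P,c in sh:
        o=np.array([((proj(p,W(q,X))-[u0,v0]+.5)*k-.5) for X in P]);cv2.polylines(im,[np.round(o*8).astype(int).reshape(-1,1,2)],True,c,1 if len(P)>2 else 5,cv2.LINE_AA,3)
    cv2.imwrite('pics/'+f,im)
E
python3 - <<'E'
from h import *
a=shot('top');b=shot('scene');q=[.4427,.1994,-.0635]
for th in np.arange(0,.9,.1):
    X=W(q,(52-55*np.cos(.415+th),38,47+55*np.sin(.415+th)));print(round(th,1),proj(a,X),proj(b,X))
print('seen',103/3+135,238/3+150)
t='pics/o1.png'
overlay(a,q,.3,140,205,240,262,7,'o1a.png');overlay(b,q,.3,135,210,270,300,5,'o1b.png')
E
```

```text
0.0 [170.09408396 233.92117662] [184.48572285 242.68133578]
0.1 [169.81218    232.98844463] [183.74483391 240.19493201]
0.2 [169.55918717 231.89219142] [182.91187244 237.70930692]
0.3 [169.33812366 230.64278038] [181.996636   235.25364036]
0.4 [169.15168188 229.25257353] [181.01000979 232.85664899]
0.5 [169.00218065 227.7358199 ] [179.96377781 230.54610963]
0.6 [168.89152185 226.10850368] [178.87041663 228.34841032]
0.7 [168.82115316 224.38815346] [177.74287866 226.28814229]
0.8 [168.79203796 222.59361566] [176.59437159 224.38774383]
seen 169.33333333333334 229.33333333333331
```

View pics/o1a.png

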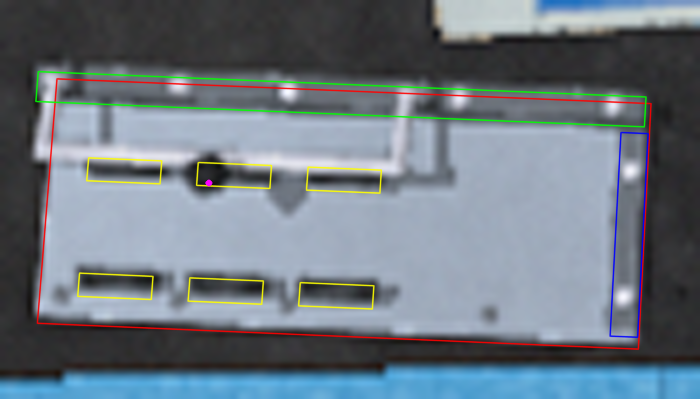

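View pics/o1b.png

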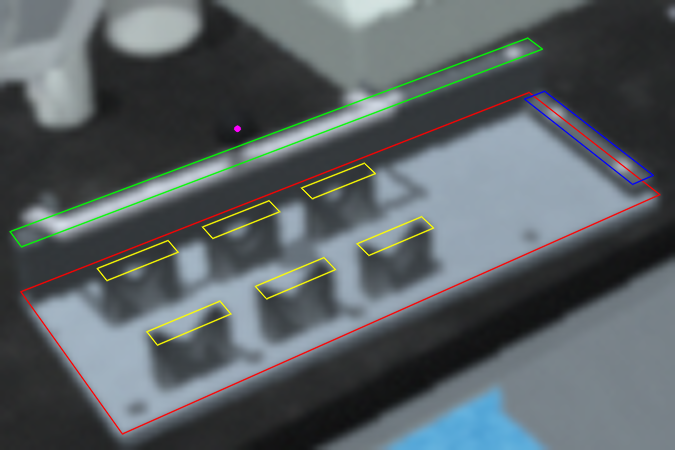

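```bash
python3 - <<'E'
from h import *
from scipy.spatial.transform import Rotation as R
s=ctrl.observe();print(s['time_s'],s['position'],s['force'],s['finger_gap']);print(R.from_quat(s['eef_rot']).as_matrix().round(3))
E
```

```text
1.3 [ 0.22489129 -0.52921782  0.2387269 ] [ 0.31049911 -1.00253114 -0.10364814] 0.998742360085521
[[ 0.92   0.391  0.   ]
 [ 0.391 -0.92  -0.   ]
 [ 0.     0.    -1.   ]]
```

>>> {"api": "drive_tool", "payload": {
  "targets": [
    [7,4.3,0,0,0,-4.44],
    [7,4.3,0,0,0,-4.44],
    [7,4.3,0,0,0,-4.44],
    [7,4.3,0,0,0,-4.44],
    [7,4.3,0,0,0,-4.44]
  ],
  "hand": 45,
  "squeeze": 20
}}

```text
time_s: 1.72
position: [0.3947, -0.4247, 0.2389]
eef_rot: [0.999, -0.035, 0.0, 0.0]
force: [0.0, 0.4, -0.6]
finger_gap: 0.645
grasp_force: 0.0
```

>>> {"api": "drive_tool", "payload": {
  "targets": [
    [0,8.3,0,0,0,0],
    [0,8.3,0,0,0,0],
    [0,8.3,0,0,0,0],
    [0,8.3,0,0,0,0],
    [0,8.3,0,0,0,0]
  ]
}}

```text
time_s: 2.13
position: [0.3932, -0.2161, 0.2386]
eef_rot: [0.999, -0.032, 0.0, -0.0]
force: [1.3, 0.3, -1.4]
finger_gap: 0.512
grasp_force: 0.0
```

>>> {"api": "drive_tool", "payload": {
  "targets": [
    [0,8.3,0,0,0,0],
    [0,8.3,0,0,0,0],
    [0,8.3,0,0,0,0],
    [0,8.3,0,0,0,0],
    [0,8.3,0,0,0,0]
  ]
}}

```text
time_s: 2.55
position: [0.3932, -0.0087, 0.2391]
eef_rot: [0.999, -0.032, 0.001, 0.0]
force: [1.0, 0.0, 0.2]
finger_gap: 0.511
grasp_force: 0.0
```

>>> {"api": "drive_tool", "payload": {
  "targets": [
    [0,8.3,0,0,0,0],
    [0,8.3,0,0,0,0],
    [0,8.3,0,0,0,0],
    [0,8.3,0,0,0,0],
    [0,8.3,0,0,0,0]
  ]
}}

```text
time_s: 2.97
position: [0.3932, 0.1992, 0.2392]
eef_rot: [1.0, -0.031, 0.001, -0.0]
force: [1.1, -0.6, 0.0]
finger_gap: 0.511
grasp_force: 0.0
```

>>> {"api": "drive_tool", "payload": {
  "targets": [
    [1,1.48,0,0,0,0],
    [2.6,1.48,0,0,0,0],
    [2.6,1.48,-1.6,0,0,0],
    [2.6,1.48,-3.2,0,0,0],
    [2.6,1.48,-4.8,0,0,0]
  ]
}}

```text
time_s: 3.38
position: [0.4596, 0.2345, 0.1179]
eef_rot: [1.0, -0.031, 0.001, -0.0]
force: [0.7, -0.5, 1.1]
finger_gap: 0.511
grasp_force: 0.0
```

>>> {"api": "drive_tool", "payload": {
  "targets": [
    [0,0,-0.8,0,0,0],
    [0,0,-1.6,0,0,0],
    [0,0,-1.6,0,0,0],
    [0,0,-1.6,0,0,0]
  ]
}}

```text
time_s: 3.72
position: [0.4579, 0.2337, 0.0781]
eef_rot: [1.0, -0.032, -0.001, 0.0]
force: [1.2, -0.5, 0.2]
finger_gap: 0.513
grasp_force: 0.0
```

```bash
python3 - <<'E'
from h import *
a=shot('scene');im=cv2.cvtColor(a['image'],cv2.COLOR_RGB2BGR)[160:310,110:310];cv2.imwrite('pics/k1.png',cv2.resize(im,None,fx=4,fy=4,interpolation=cv2.INTER_CUBIC))
s=ctrl.observe();print(s['position'],s['force'])
E
```

```text
[0.45904685 0.23400551 0.07944669] [-0.33437825 -0.51294552 -0.0983724 ]
```

View pics/k1.png

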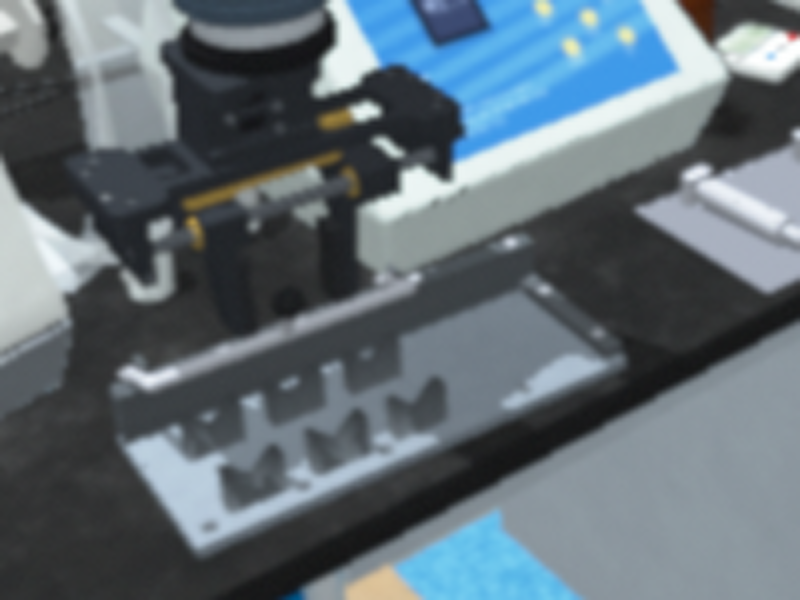

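>>> {"api": "drive_tool", "payload": {
  "targets": [
    [0,0,0,0,0,0],
    [0,0,0,0,0,0],
    [0,0,0,0,0,0],
    [0,0,0,0,0,0],
    [0,0,0,0,0,0]
  ],
  "hand": 5,
  "squeeze": 10
}}

```text
time_s: 4.18
position: [0.4591, 0.2344, 0.0795]
eef_rot: [0.999, -0.032, 0.001, -0.001]
force: [0.1, 1.7, 1.3]
finger_gap: 0.196
grasp_force: 10.0
```

>>> {"api": "drive_tool", "payload": {
  "targets": [
    [0,0,0,0,0,0],
    [0,0,0,0,0,0],
    [0,0,0,0,0,0]
  ]
}}

```text
time_s: 4.43
position: [0.4587, 0.2344, 0.079]
eef_rot: [1.0, -0.032, 0.0, -0.0]
force: [-0.9, 4.5, 3.0]
finger_gap: 0.19
grasp_force: 10.0
```

>>> {"api": "drive_tool", "payload": {
  "targets": [
    [0.18,-0.01,0.15,0,-0.7,0],
    [0.37,-0.02,0.28,0,-1.4,0],
    [0.57,-0.03,0.4,0,-2.1,0],
    [0.78,-0.05,0.5,0,-2.8,0],
    [1.0,-0.06,0.58,0,-3.5,0]
  ],
  "squeeze": 15
}}

```text
time_s: 4.85
position: [0.4831, 0.233, 0.0937]
eef_rot: [0.983, -0.031, 0.183, -0.006]
force: [-4.8, -0.9, 6.1]
finger_gap: 0.19
grasp_force: 15.0
```

>>> {"api": "drive_tool", "payload": {
  "targets": [
    [0.2,-0.01,0.06,0,-0.5,0],
    [0.42,-0.03,0.09,0,-1,0],
    [0.64,-0.04,0.11,0,-1.5,0],
    [0.86,-0.05,0.1,0,-1.5,0],
    [1.08,-0.07,0.07,0,-1.5,0]
  ]
}}

```text
time_s: 5.27
position: [0.512, 0.2311, 0.097]
eef_rot: [0.965, -0.03, 0.261, -0.009]
force: [-1.3, 0.6, 9.0]
finger_gap: 0.186
grasp_force: 15.0
```

```bash
python3 - <<'E'
from h import *
a=shot('scene');im=cv2.cvtColor(a['image'],cv2.COLOR_RGB2BGR)[160:310,110:310];cv2.imwrite('pics/k2.png',cv2.resize(im,None,fx=4,fy=4,interpolation=cv2.INTER_CUBIC))
s=ctrl.observe();print(s['position'],s['force'],s['finger_gap'])
E
```

```text
[0.5129827  0.23104122 0.096971  ] [1.39201499 1.59550113 5.94741132] 0.18823236161962878
```

View pics/k2.png

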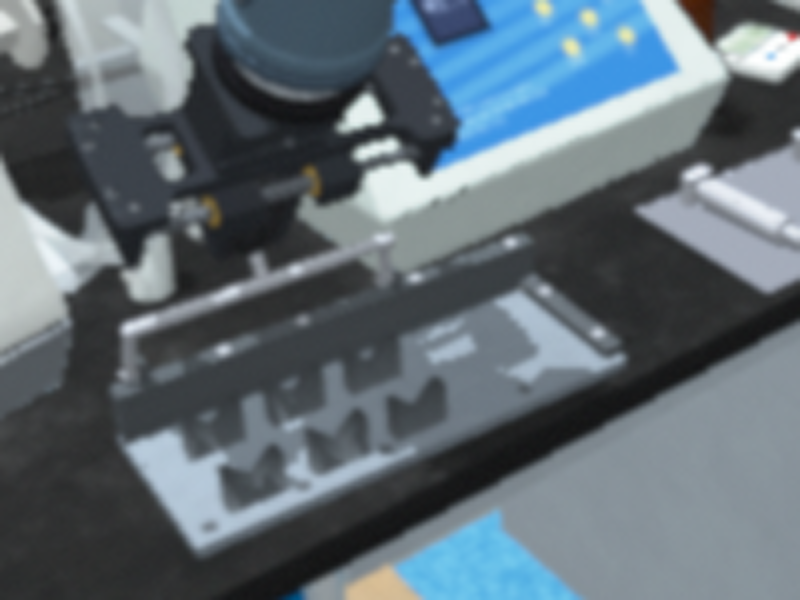

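>>> {"api": "drive_tool", "payload": {
  "targets": [
    [0,0,0,0,0,0],
    [0,0,0,0,0,0],
    [0,0,0,0,0,0],
    [-0.6,0,1,0,0,0],
    [-1.2,0,2.1,0,0,0]
  ],
  "hand": 55
}}

```text
time_s: 5.73
position: [0.4781, 0.2295, 0.1442]
eef_rot: [0.966, -0.031, 0.255, -0.007]
force: [0.0, -0.4, 1.2]
finger_gap: 0.544
grasp_force: 0.0
```

>>> {"api": "drive_tool", "payload": {
  "targets": [
    [-1.5,0,0.5,0,1.2,0],
    [-3,0,1,0,2.4,0],
    [-3,-1.5,2,0,3.6,0],
    [-3,-3,2,0,4.8,0],
    [-3,-4.5,2,0,5,0]
  ]
}}

```text
time_s: 6.15
position: [0.4079, 0.1175, 0.2005]
eef_rot: [1.0, -0.03, 0.0, -0.001]
force: [0.8, -0.3, 0.5]
finger_gap: 0.624
grasp_force: 0.0
```

>>> {"api": "drive_tool", "payload": {
  "targets": [
    [0,-8.3,0,0,0,0],
    [0,-8.3,0,0,0,0],
    [0,-8.3,0,0,0,0],
    [0,-8.3,0,0,0,0],
    [0,-8.3,0,0,0,0]
  ]
}}

```text
time_s: 6.57
position: [0.4046, -0.0913, 0.1972]
eef_rot: [0.999, -0.032, -0.0, -0.0]
force: [1.5, 0.4, -0.5]
finger_gap: 0.624
grasp_force: 0.0
```

```bash
cat >> h.py <<'E'
def meas(p,qs=(('punch1',.014),('setting_block',.032))):
  for qn,z in qs:
    for o in ctrl.regions_of(p,qn):
        if o['score']<.3: continue
        v,u=np.nonzero(o['region']);P=np.array([atz(p,x,y,z)[:2] for x,y in zip(u,v)])
        r=cv2.minAreaRect((P*1000).astype(np.float32))
        m=P.mean(0);w,V=np.linalg.eigh(np.cov(P.T));d=V[:,1]*np.sign(V[0,1]);s=(P-m)@d
        print(qn,round(o['score'],2),np.round(m,4),'yaw',round(np.arctan2(d[1],d[0]),3),'mid',np.round(m+d*(s.min()+s.max())/2,4),'ext',np.round([s.min(),s.max()],3),'rect',np.round(r[0],1),np.round(r[1],1),round(r[2],1))
E
python3 - <<'E'
from h import *
a=shot('top');im=cv2.cvtColor(a['image'],cv2.COLOR_RGB2BGR)[200:265,265:395];cv2.imwrite('pics/m1.png',cv2.resize(im,None,fx=6,fy=6,interpolation=cv2.INTER_CUBIC))
meas(a)
s=ctrl.observe();print(s['position'],s['force'],s['eef_rot'])
E
```

```text
punch1 0.66 [ 0.4784 -0.2003] yaw -0.269 mid [ 0.4781 -0.2002] ext [-0.017  0.017] rect [ 478.1 -199.9] [19.4 33.8] 73.7
punch1 0.47 [ 0.4356 -0.3778] yaw -0.01 mid [ 0.4307 -0.3777] ext [-0.054  0.044] rect [ 430.9 -376.3] [21.5 98.2] 86.7
punch1 0.31 [0.4501 0.1928] yaw 1.5 mid [0.4502 0.194 ] ext [-0.135  0.138] rect [452.3 193.9] [273.4 116.4] 85.7
setting_block 0.68 [ 0.4464 -0.2836] yaw 0.17 mid [ 0.4464 -0.2836] ext [-0.029  0.029] rect [ 446.4 -283.5] [57.8 31.5] 7.6
setting_block 0.41 [ 0.4773 -0.198 ] yaw -0.244 mid [ 0.4774 -0.198 ] ext [-0.011  0.012] rect [ 477.4 -197.8] [ 8.3 22.9] 76.5
[ 0.40496069 -0.09195859  0.19709965] [ 0.43565236 -0.34082214 -1.07695696] [ 9.99396705e-01 -3.47270568e-02 -5.06731424e-04 -3.76910976e-05]
```

View pics/m1.png

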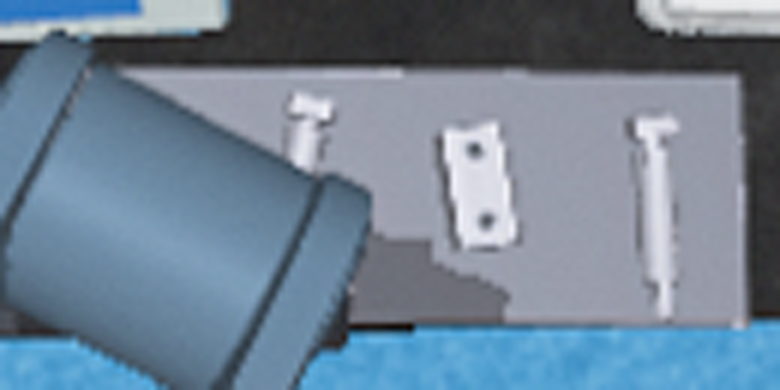

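>>> {"api": "drive_tool", "payload": {
  "targets": [
    [1.64,-7.64,0,0,0,2.14],
    [1.64,-7.64,0,0,0,2.14],
    [1.64,-7.64,0,0,0,2.14],
    [1.64,-7.64,0,0,0,2.14],
    [1.64,-7.64,0,0,0,2.14]
  ],
  "hand": 50
}}

```text
time_s: 7.13
position: [0.4472, -0.2813, 0.197]
eef_rot: [0.997, 0.081, -0.0, -0.0]
force: [1.1, 0.6, 0.6]
finger_gap: 0.567
grasp_force: 0.0
```

>>> {"api": "drive_tool", "payload": {
  "targets": [
    [0,0,-1.5,0,0,0],
    [0,0,-3,0,0,0],
    [0,0,-4.5,0,0,0],
    [0,0,-5.5,0,0,0],
    [0,0,-6,0,0,0]
  ]
}}

```text
time_s: 7.55
position: [0.4447, -0.2762, 0.043]
eef_rot: [0.997, 0.081, -0.003, -0.003]
force: [0.5, 0.5, 0.1]
finger_gap: 0.566
grasp_force: 0.0
```

>>> {"api": "drive_tool", "payload": {
  "targets": [
    [0,0,-0.6,0,0,0],
    [0,0,-1.24,0,0,0],
    [0,0,-1.24,0,0,0]
  ]
}}

```text
time_s: 7.8
position: [0.4457, -0.2773, 0.0137]
eef_rot: [0.997, 0.081, -0.002, -0.002]
force: [-0.5, -0.4, -1.1]
finger_gap: 0.571
grasp_force: 0.6
```

>>> {"api": "drive_tool", "payload": {
  "targets": [
    [0,0,0,0,0,0],
    [0,0,0,0,0,0],
    [0,0,0,0,0,0],
    [0,0,0,0,0,0],
    [0,0,0,0,0,0]
  ],
  "hand": 20,
  "squeeze": 25
}}

```text
time_s: 8.22
position: [0.4472, -0.2804, 0.0173]
eef_rot: [0.997, 0.08, 0.001, 0.0]
force: [1.9, 0.6, 1.5]
finger_gap: 0.339
grasp_force: 24.9
```

>>> {"api": "drive_tool", "payload": {
  "targets": [
    [0,0,0.8,0,0,0],
    [0,0,2,0,0,0],
    [0,0,3.4,0,0,-1],
    [-0.14,1.6,3.4,0,0,-2.14],
    [-0.14,3.2,3.4,0,0,-2.14]
  ]
}}

```text
time_s: 8.63
position: [0.4441, -0.2019, 0.104]
eef_rot: [0.999, -0.037, 0.002, 0.002]
force: [0.6, 0.5, -5.0]
finger_gap: 0.339
grasp_force: 24.9
```

>>> {"api": "drive_tool", "payload": {
  "targets": [
    [0,1.6,0,0,0,0],
    [0,3.2,0,0,0,0],
    [0,4.8,0,0,0,0],
    [0,6.4,0,0,0,0],
    [0,8,0,0,0,0]
  ]
}}

```text
time_s: 9.05
position: [0.4418, 0.0017, 0.1013]
eef_rot: [0.999, -0.032, -0.0, -0.0]
force: [1.9, 0.2, -4.3]
finger_gap: 0.34
grasp_force: 24.9
```

>>> {"api": "drive_tool", "payload": {
  "targets": [
    [0,1.6,0,0,0,0],
    [0,3,0,0,0,0],
    [0,3.64,0,0,0,0],
    [0,3.64,0,0,0,0],
    [0,3.64,0,0,0,0]
  ]
}}

```text
time_s: 9.47
position: [0.4422, 0.0914, 0.1012]
eef_rot: [1.0, -0.03, -0.001, 0.0]
force: [0.2, -0.2, -4.3]
finger_gap: 0.342
grasp_force: 24.9
```

```bash
python3 - <<'E'
from h import *
b=shot('scene');s=ctrl.observe();print(s['position'],s['force'],s['eef_rot'],s['finger_gap'])
im=cv2.cvtColor(b['image'],cv2.COLOR_RGB2BGR)[160:310,130:330];cv2.imwrite('pics/k3.png',cv2.resize(im,None,fx=4,fy=4,interpolation=cv2.INTER_CUBIC))
E
```

```text
[0.44252728 0.09052789 0.10123523] [ 0.50051924 -0.35394051 -3.82704046] [ 9.99517904e-01 -3.10439019e-02 -4.51456150e-04  1.79356020e-04] 0.3392595474863481
```

View pics/k3.png

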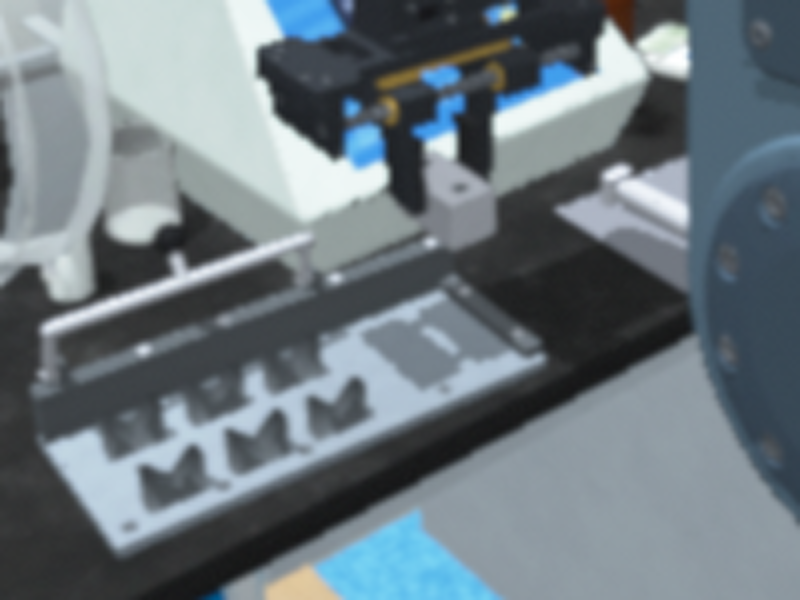

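>>> {"api": "drive_tool", "payload": {
  "targets": [
    [0,0,-1.2,0,0,0],
    [0,0,-2.2,0,0,0],
    [0,0,-2.8,0,0,0],
    [0,0,-3,0,0,0],
    [0,0,-3.04,0,0,0]
  ]
}}

```text
time_s: 9.93
position: [0.4421, 0.0895, 0.0244]
eef_rot: [0.999, -0.033, -0.001, 0.0]
force: [-0.3, 0.0, -3.6]
finger_gap: 0.34
grasp_force: 24.9
```

>>> {"api": "drive_tool", "payload": {
  "targets": [
    [0,0,-0.04,0,0,0],
    [0,0,-0.06,0,0,0],
    [0,0,-0.06,0,0,0]
  ]
}}

```text
time_s: 10.18
position: [0.4442, 0.0903, 0.025]
eef_rot: [0.999, -0.032, 0.001, 0.0]
force: [0.7, 0.0, -3.6]
finger_gap: 0.337
grasp_force: 24.9
```

>>> {"api": "drive_tool", "payload": {
  "targets": [
    [0,0,-0.04,0,0,0],
    [0,0,-0.08,0,0,0],
    [0,0,-0.08,0,0,0]
  ]
}}

```text
time_s: 10.43
position: [0.4441, 0.0904, 0.0231]
eef_rot: [1.0, -0.031, 0.001, 0.0]
force: [-1.3, -1.6, 4.4]
finger_gap: 0.34
grasp_force: 24.9
```

>>> {"api": "drive_tool", "payload": {
  "targets": [
    [0.1,0,0,0,0,0],
    [0.2,0,0,0,0,0],
    [0.28,-0.01,0,0,0,0],
    [0.34,-0.01,0,0,0,0],
    [0.34,-0.01,0,0,0,0]
  ]
}}

```text
time_s: 10.85
position: [0.4512, 0.0906, 0.0229]
eef_rot: [1.0, -0.031, -0.001, 0.0]
force: [-7.5, -1.0, 10.3]
finger_gap: 0.338
grasp_force: 25.0
```

>>> {"api": "drive_tool", "payload": {
  "targets": [
    [0.06,0,0.02,0,0,0],
    [0.1,-0.01,0.03,0,0,0],
    [0.1,-0.01,0.03,0,0,0]
  ]
}}

```text
time_s: 11.1
position: [0.4536, 0.0905, 0.023]
eef_rot: [1.0, -0.032, -0.001, -0.0]
force: [-6.2, 1.0, 5.4]
finger_gap: 0.338
grasp_force: 25.0
```

>>> {"api": "drive_tool", "payload": {
  "targets": [
    [0.06,0,0,0,0,0],
    [0.1,-0.01,0,0,0,0],
    [0.1,-0.01,0,0,0,0]
  ]
}}

```text
time_s: 11.35
position: [0.4537, 0.0904, 0.0228]
eef_rot: [1.0, -0.031, -0.003, -0.0]
force: [-14.7, 1.7, 17.4]
finger_gap: 0.336
grasp_force: 25.0
```

>>> {"api": "drive_tool", "payload": {
  "targets": [
    [-0.06,-0.05,0.03,0,0,0],
    [-0.06,-0.1,0.03,0,0,0],
    [-0.06,-0.15,0.03,0,0,0],
    [-0.06,-0.2,0.03,0,0,0],
    [-0.06,-0.2,0.03,0,0,0]
  ]
}}

```text
time_s: 11.77
position: [0.4533, 0.0857, 0.0229]
eef_rot: [0.999, -0.032, -0.002, -0.001]
force: [-5.5, 4.8, 0.7]
finger_gap: 0.332
grasp_force: 24.9
```

>>> {"api": "drive_tool", "payload": {
  "targets": [
    [0,-0.05,0,0,0,0],
    [0,-0.1,0,0,0,0],
    [0,-0.1,0,0,0,0]
  ]
}}

```text
time_s: 12.02
position: [0.4532, 0.0837, 0.0229]
eef_rot: [0.999, -0.032, -0.002, -0.001]
force: [-5.7, 8.7, 1.1]
finger_gap: 0.339
grasp_force: 24.9
```

>>> {"api": "drive_tool", "payload": {
  "targets": [
    [0,-0.05,0,0,0,0],
    [0,-0.1,0,0,0,0],
    [0,-0.1,0,0,0,0]
  ]
}}

```text
time_s: 12.27
position: [0.4534, 0.0834, 0.023]
eef_rot: [0.999, -0.032, -0.002, -0.003]
force: [-5.0, 19.6, 1.9]
finger_gap: 0.336
grasp_force: 25.0
```

>>> {"api": "drive_tool", "payload": {
  "targets": [
    [0,0.1,0.02,0,0,0],
    [0,0.15,0.04,0,0,0],
    [0,0.15,0.04,0,0,0],
    [0,0.15,0.04,0,0,0],
    [0,0.15,0.04,0,0,0]
  ],
  "hand": 40
}}

```text
time_s: 12.68
position: [0.4557, 0.0833, 0.0247]
eef_rot: [0.999, -0.032, 0.001, 0.0]
force: [-0.4, 0.5, 0.7]
finger_gap: 0.455
grasp_force: 0.0
```

>>> {"api": "drive_tool", "payload": {
  "targets": [
    [0,-0.1,0,0,0,0],
    [0,-0.2,0,0,0,0],
    [0,-0.27,0,0,0,0],
    [0,-0.3,0,0,0,0],
    [0,-0.3,0,0,0,0]
  ]
}}

```text
time_s: 13.1
position: [0.4552, 0.0779, 0.0248]
eef_rot: [0.999, -0.032, 0.0, -0.002]
force: [-0.3, 13.4, 4.7]
finger_gap: 0.452
grasp_force: 6.6
```

>>> {"api": "drive_tool", "payload": {
  "targets": [
    [0,0.2,0,0,0,0],
    [0,0.2,1,0,0,0],
    [0,0.2,2,0,0,0],
    [-1,0.2,2,0,0,0],
    [-2.2,0.35,2,0,0,0]
  ],
  "hand": 0
}}

```text
time_s: 13.52
position: [0.4028, 0.0839, 0.0764]
eef_rot: [0.999, -0.032, 0.003, 0.0]
force: [0.2, -0.1, 0.3]
finger_gap: 0.102
grasp_force: 0.0
```

>>> {"api": "drive_tool", "payload": {
  "targets": [
    [0,0,0,0,0,0],
    [0,0,-1,0,0,0],
    [0,0,-1.9,0,0,0],
    [0,0,-1.9,0,0,0],
    [0,0,-1.9,0,0,0]
  ]
}}

```text
time_s: 13.93
position: [0.399, 0.0847, 0.0263]
eef_rot: [0.999, -0.032, -0.002, -0.0]
force: [0.1, 1.0, 0.2]
finger_gap: 0.004
grasp_force: 0.0
```

>>> {"api": "drive_tool", "payload": {
  "targets": [
    [0.15,-0.01,0,0,0,0],
    [0.3,-0.02,0,0,0,0],
    [0.4,-0.02,0,0,0,0],
    [0.45,-0.03,0,0,0,0],
    [0.45,-0.03,0,0,0,0]
  ]
}}

```text
time_s: 14.35
position: [0.4107, 0.0842, 0.0274]
eef_rot: [1.0, -0.031, -0.001, -0.0]
force: [-4.9, 0.4, 3.6]
finger_gap: 0.006
grasp_force: 2.7
```

>>> {"api": "drive_tool", "payload": {
  "targets": [
    [0.05,0,0,0,0,0],
    [0.1,0,0,0,0,0],
    [0.1,0,0,0,0,0]
  ]
}}

```text
time_s: 14.6
position: [0.4108, 0.0844, 0.0268]
eef_rot: [1.0, -0.031, -0.004, 0.0]
force: [-12.2, -0.7, 9.1]
finger_gap: 0.006
grasp_force: 6.1
```

>>> {"api": "drive_tool", "payload": {
  "targets": [
    [0.05,0,0,0,0,0],
    [0.1,0,0,0,0,0],
    [0.1,0,0,0,0,0]
  ]
}}

```text
time_s: 14.85
position: [0.4108, 0.0846, 0.0262]
eef_rot: [0.999, -0.031, -0.006, 0.0]
force: [-20.0, -1.2, 14.8]
finger_gap: 0.008
grasp_force: 9.5
```

>>> {"api": "drive_tool", "payload": {
  "targets": [
    [-0.4,0,0,0,0,0],
    [-0.4,0,1.5,0,0,0],
    [-0.4,0,3,0,0,0],
    [-0.4,1,4,0,0,0],
    [-0.4,2.5,4,0,0,0]
  ],
  "hand": 45
}}

```text
time_s: 15.27
position: [0.4116, 0.146, 0.1336]
eef_rot: [0.999, -0.034, 0.006, -0.0]
force: [1.9, -0.6, 0.4]
finger_gap: 0.359
grasp_force: 0.0
```

```bash
python3 - <<'E'
from h import *
a=shot('top');k=4;im=cv2.cvtColor(a['image'],cv2.COLOR_RGB2BGR)[200:265,195:395];cv2.imwrite('pics/m2.png',cv2.resize(im,None,fx=k,fy=k,interpolation=cv2.INTER_CUBIC))
meas(a)
s=ctrl.observe();print(s['position'],s['force'],s['eef_rot'])
E
```

```text
punch1 0.7 [ 0.4608 -0.1018] yaw 0.057 mid [ 0.4568 -0.102 ] ext [-0.052  0.044] rect [ 456.7 -101.7] [96.  19.8] 1.8
punch1 0.66 [ 0.4382 -0.378 ] yaw -0.001 mid [ 0.4322 -0.378 ] ext [-0.053  0.041] rect [ 432.5 -376.3] [21.5 95. ] 86.5
setting_block 0.7 [ 0.4536 -0.1017] yaw 0.064 mid [ 0.4539 -0.1017] ext [-0.046  0.046] rect [ 453.7 -103.3] [21.2 91. ] 88.4
setting_block 0.6 [0.4672 0.0868] yaw 1.434 mid [0.4671 0.0864] ext [-0.013  0.013] rect [468.2  86.6] [24.6 21.3] 88.8
[0.40716104 0.14846682 0.12849133] [ 0.05942414 -1.08475926  0.56269615] [ 9.99566367e-01 -2.93895567e-02  1.80669146e-03 -2.58953727e-04]
```

View pics/m2.png

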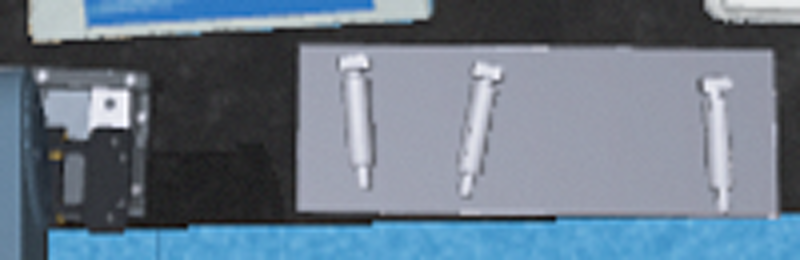

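```bash
python3 - <<'E'
from h import *
a=shot('top')
for h,t in(((354,64),(365,189)),((488,73),(465,196)),((715,85),(723,209))):
    H=atz(a,195+h[0]/4-.4,200+h[1]/4-.4,.024);T=atz(a,195+t[0]/4-.4,200+t[1]/4-.4,.011)
    d=(H-T)[:2];L=np.hypot(*d);d/=L;M=H[:2]-46*d/1000;M2=T[:2]+51*d/1000
    print(L,'yaw',np.arctan2(d[1],d[0]),M,M2,'grip',(M+M2)/2+.005*d)
E
```

```text
0.09526894467731303 yaw 0.06542544840121603 [ 0.45231934 -0.10369195] [ 0.45404669 -0.10357878] grip [ 0.45817232 -0.10330847]
0.09493356381155674 yaw -0.21050348580361838 [ 0.44406798 -0.19351571] [ 0.44608881 -0.19394749] grip [ 0.44996802 -0.19477636]
0.09393315231628697 yaw 0.03896585006364267 [ 0.43010434 -0.37788029] [ 0.43316886 -0.37776082] grip [ 0.4366328  -0.37762578]
```

>>> {"api": "drive_tool", "payload": {
  "targets": [
    [0,-1.6,0,0,0,0],
    [0,-3.2,0,0,0,0],
    [1,-4.8,0,0,0,1],
    [2,-6.2,0,0,0,1.21],
    [2,-7.8,0,0,0,1.21]
  ]
}}

```text
time_s: 15.88
position: [0.4581, -0.0475, 0.1273]
eef_rot: [0.999, 0.032, 0.001, 0.0]
force: [1.2, -0.6, 0.6]
finger_gap: 0.509
grasp_force: 0.0
```

>>> {"api": "drive_tool", "payload": {
  "targets": [
    [0,-1.5,0,0,0,0],
    [0,-2.23,-1,0,0,0],
    [0,-2.23,-2.5,0,0,0],
    [0,-2.23,-3.8,0,0,0],
    [0,-2.23,-4.3,0,0,0]
  ]
}}

```text
time_s: 16.3
position: [0.4522, -0.1007, 0.0152]
eef_rot: [1.0, 0.03, -0.003, -0.002]
force: [-0.2, 0.5, -0.2]
finger_gap: 0.507
grasp_force: 0.0
```

>>> {"api": "drive_tool", "payload": {
  "targets": [
    [0,0,-0.3,0,0,0],
    [0,0,-0.6,0,0,0],
    [0,0,-0.6,0,0,0],
    [0,0,-0.6,0,0,0]
  ]
}}

```text
time_s: 16.63
position: [0.4564, -0.1005, 0.0049]
eef_rot: [0.999, 0.032, 0.0, 0.0]
force: [-0.2, 0.6, 0.4]
finger_gap: 0.512
grasp_force: 0.0
```

Close, lift slightly.

>>> {"api": "drive_tool", "payload": {
  "targets": [
    [0,0,0,0,0,0],
    [0,0,0,0,0,0],
    [0,0,0,0,0,0],
    [0,0,0,0,0,0],
    [0,0,0,0,0,0]
  ],
  "hand": 10,
  "squeeze": 30
}}

```text
time_s: 17.05
position: [0.4568, -0.1004, 0.0052]
eef_rot: [0.999, 0.032, 0.001, 0.0]
force: [-0.3, -0.7, 3.7]
finger_gap: 0.207
grasp_force: 30.0
```

>>> {"api": "drive_tool", "payload": {
  "targets": [
    [0,0,0,0,0,0],
    [0,0,0.5,0,0,0],
    [0,0,1.5,0,0,0],
    [0,0,2.8,0,0,-0.6],
    [0,0,2.8,0,0,-1.23]
  ]
}}

```text
time_s: 17.47
position: [0.4589, -0.1012, 0.079]
eef_rot: [0.999, -0.034, 0.003, 0.001]
force: [1.3, -0.7, -1.6]
finger_gap: 0.206
grasp_force: 30.0
```

>>> {"api": "drive_tool", "payload": {
  "targets": [
    [-0.9,1.6,0,0,0,0],
    [-0.9,3.2,0,0,0,0],
    [-0.9,4.8,0,0,0,0],
    [-0.9,6.4,0,0,0,0],
    [-0.9,8,0,0,0,0]
  ]
}}

```text
time_s: 17.88
position: [0.4324, 0.1018, 0.0743]
eef_rot: [0.999, -0.033, -0.0, -0.0]
force: [0.5, -0.0, -1.4]
finger_gap: 0.207
grasp_force: 30.0
```

>>> {"api": "drive_tool", "payload": {
  "targets": [
    [0,1.5,0,0,0,0],
    [0,2.7,0,0,0,0],
    [0,3.5,0,0,0,0],
    [0,3.5,0,0,0,0],
    [0,3.5,0,0,0,0]
  ]
}}

```text
time_s: 18.3
position: [0.4326, 0.1883, 0.074]
eef_rot: [1.0, -0.031, -0.001, 0.0]
force: [-0.9, 0.6, -1.8]
finger_gap: 0.205
grasp_force: 30.0
```

```bash
python3 - <<'E'
from h import *
b=shot('scene');s=ctrl.observe();print(s['position'],s['force'],s['eef_rot'],s['finger_gap'])
im=cv2.cvtColor(b['image'],cv2.COLOR_RGB2BGR)[180:300,130:290];cv2.imwrite('pics/k4.png',cv2.resize(im,None,fx=5,fy=5,interpolation=cv2.INTER_CUBIC))
E
```

```text
[0.43276775 0.18741855 0.07397588] [ 0.15104641 -0.36613646 -1.58932237] [ 9.99489449e-01 -3.19437300e-02 -6.16820228e-04  2.43629971e-04] 0.2078682692239204
```

View pics/k4.png

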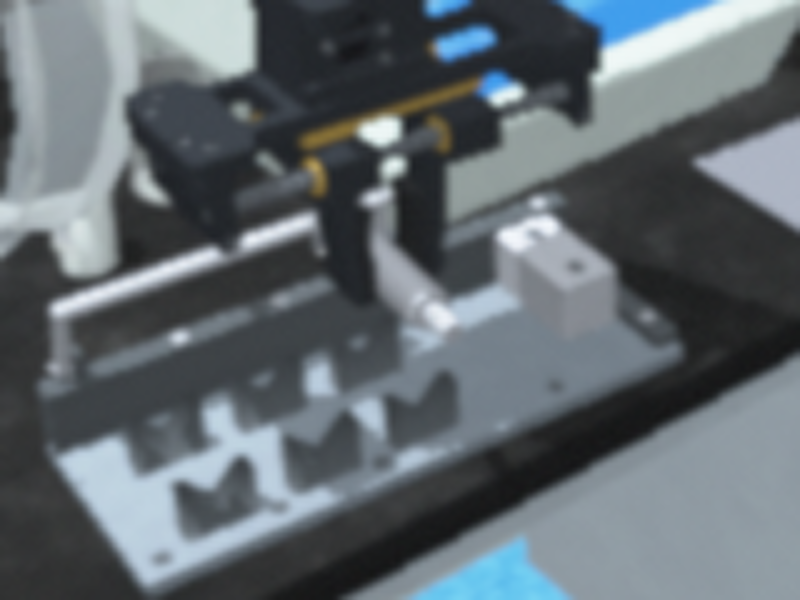

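>>> {"api": "drive_tool", "payload": {
  "targets": [
    [0,0,-0.6,0,0,0],
    [0,0,-1.2,0,0,0],
    [0,0,-1.6,0,0,0],
    [0,0,-1.8,0,0,0],
    [0,0,-1.85,0,0,0]
  ]
}}

```text
time_s: 18.77
position: [0.4332, 0.1872, 0.0278]
eef_rot: [0.999, -0.034, -0.001, -0.0]
force: [-1.9, 3.3, 4.6]
finger_gap: 0.204
grasp_force: 30.0
```

>>> {"api": "drive_tool", "payload": {
  "targets": [
    [0,0,-0.04,0,0,0],
    [0,0,-0.08,0,0,0],
    [0,0,-0.08,0,0,0]
  ]
}}

```text
time_s: 19.02
position: [0.434, 0.1878, 0.0271]
eef_rot: [0.999, -0.033, 0.0, -0.001]
force: [-2.8, 3.3, 5.8]
finger_gap: 0.205
grasp_force: 30.0
```

>>> {"api": "drive_tool", "payload": {
  "targets": [
    [0.08,0.02,0,0,0,0],
    [0.16,0.02,0,0,0,0],
    [0.22,0.02,0,0,0,0],
    [0.26,0.02,0,0,0,0],
    [0.26,0.02,0,0,0,0]
  ]
}}

```text
time_s: 19.43
position: [0.4392, 0.1876, 0.0269]
eef_rot: [0.999, -0.033, -0.001, 0.0]
force: [-6.8, 0.9, 9.6]
finger_gap: 0.208
grasp_force: 30.0
```

>>> {"api": "drive_tool", "payload": {
  "targets": [
    [0.06,-0.01,0,0,0,0],
    [0.1,-0.01,0,0,0,0],
    [0.1,-0.01,0,0,0,0]
  ]
}}

```text
time_s: 19.68
position: [0.4416, 0.1875, 0.0269]
eef_rot: [0.999, -0.033, -0.001, 0.0]
force: [-7.3, 1.3, 10.5]
finger_gap: 0.208
grasp_force: 30.0
```

>>> {"api": "drive_tool", "payload": {
  "targets": [
    [0.06,0,0,0,0,0],
    [0.08,0,0,0,0,0],
    [0.08,0,0,0,0,0]
  ]
}}

```text
time_s: 19.93
position: [0.4416, 0.1875, 0.0268]
eef_rot: [0.999, -0.033, -0.003, 0.0]
force: [-14.9, 1.2, 19.8]
finger_gap: 0.203
grasp_force: 30.0
```

>>> {"api": "drive_tool", "payload": {
  "targets": [
    [0,0,0,0,0,0],
    [0,0,0,0,0,0],
    [0,0,0,0,0,0],
    [0,0,0.05,0,0,0],
    [0,0,0.5,0,0,0]
  ],
  "hand": 33
}}

```text
time_s: 20.35
position: [0.4433, 0.1872, 0.0377]
eef_rot: [0.999, -0.033, -0.002, 0.0]
force: [-0.1, 0.3, 0.7]
finger_gap: 0.379
grasp_force: 0.0
```

>>> {"api": "drive_tool", "payload": {
  "targets": [
    [0,0,1,0,0,0],
    [0,0,2.4,0,0,0],
    [0,0,3,0,0,0],
    [0,-1.6,3,0,0,0],
    [0,-3.2,3,0,0,0]
  ]
}}

```text
time_s: 20.77
position: [0.4459, 0.1082, 0.1164]
eef_rot: [1.0, -0.03, 0.003, -0.0]
force: [0.6, -1.4, -0.2]
finger_gap: 0.375
grasp_force: 0.0
```

```bash
python3 - <<'E'
from h import *
a=shot('top')
meas(a);b=shot('scene');print();meas(b)
s=ctrl.observe();print(s['position'],s['force'],s['eef_rot'])
E
```

```text
punch1 0.67 [ 0.4494 -0.1932] yaw -0.208 mid [ 0.4467 -0.1926] ext [-0.053  0.047] rect [ 446.6 -192.9] [ 19.8 100.2] 77.8
punch1 0.62 [ 0.4359 -0.3774] yaw 0.027 mid [ 0.4309 -0.3776] ext [-0.054  0.044] rect [ 430.8 -376.2] [98.1 21.9] 0.4
punch1 0.61 [0.4066 0.1959] yaw -0.058 mid [0.4045 0.196 ] ext [-0.016  0.012] rect [404.5 196.5] [18.4 27.4] 88.8
punch1 0.53 [0.4405 0.2393] yaw 1.316 mid [0.4312 0.2032] ext [-0.182  0.107] rect [449.8 198.7] [275.5 114.9] 86.4
setting_block 0.64 [0.6404 0.2376] yaw 0.606 mid [0.6404 0.2376] ext [-0.021  0.021] rect [640.8 237.6] [40.7 26.2] 44.2

punch1 0.57 [0.4674 0.1759] yaw -0.087 mid [0.4655 0.1761] ext [-0.065  0.061] rect [466.1 178.5] [ 31.7 126.3] 82.4
setting_block 0.86 [0.436  0.0948] yaw -0.325 mid [0.4381 0.0942] ext [-0.047  0.052] rect [438.6  94.6] [52.9 93.6] 86.9
[0.44460118 0.10813678 0.11411117] [ 0.54924511  0.25075987 -0.54527438] [ 9.99466389e-01 -3.26630467e-02  1.85324073e-04 -1.67971028e-04]
```

>>> {"api": "drive_tool", "payload": {
  "targets": [
    [0.18,-1.6,0,0,0,0],
    [0.18,-3.2,0,0,0,0],
    [0.18,-4.8,0,0,0,0],
    [0.18,-6.4,0,0,0,-0.7],
    [0.18,-8,0,0,0,-1.38]
  ],
  "hand": 45
}}

```text
time_s: 21.48
position: [0.4491, -0.0926, 0.1139]
eef_rot: [0.994, -0.105, 0.0, -0.0]
force: [0.6, -0.3, -0.4]
finger_gap: 0.508
grasp_force: 0.0
```

>>> {"api": "drive_tool", "payload": {
  "targets": [
    [0,-1.6,0,0,0,0],
    [0,-3.2,0,0,0,0],
    [0,-4.04,-0.5,0,0,0],
    [0,-4.04,-2,0,0,0],
    [0,-4.04,-3.4,0,0,0]
  ]
}}

```text
time_s: 21.9
position: [0.4511, -0.195, 0.029]
eef_rot: [0.994, -0.105, 0.002, 0.001]
force: [-0.2, 0.8, -0.1]
finger_gap: 0.513
grasp_force: 0.0
```

>>> {"api": "drive_tool", "payload": {
  "targets": [
    [0,0,-0.5,0,0,0],
    [0,0,-0.96,0,0,0],
    [0,0,-0.96,0,0,0],
    [0,0,-0.96,0,0,0]
  ]
}}

```text
time_s: 22.23
position: [0.4498, -0.1925, 0.0046]
eef_rot: [0.995, -0.104, 0.0, -0.0]
force: [0.4, -0.2, 0.1]
finger_gap: 0.511
grasp_force: 0.0
```

>>> {"api": "drive_tool", "payload": {
  "targets": [
    [0,0,0,0,0,0],
    [0,0,0,0,0,0],
    [0,0,0,0,0,0],
    [0,0,0,0,0,0],
    [0,0,0,0,0,0]
  ],
  "hand": 10,
  "squeeze": 30
}}

```text
time_s: 22.65
position: [0.4494, -0.1935, 0.0052]
eef_rot: [0.995, -0.105, 0.0, 0.0]
force: [-0.7, -0.4, 0.9]
finger_gap: 0.202
grasp_force: 30.0
```

>>> {"api": "drive_tool", "payload": {
  "targets": [
    [0,0,0.5,0,0,0],
    [0,0,1.5,0,0,0],
    [0,0,2.8,0,0,0.6],
    [-0.56,1.2,2.8,0,0,1.38],
    [-0.56,2.8,2.8,0,0,1.38]
  ]
}}

```text
time_s: 23.07
position: [0.4355, -0.1253, 0.0767]
eef_rot: [0.999, -0.032, 0.002, 0.001]
force: [-0.1, 1.3, -2.2]
finger_gap: 0.203
grasp_force: 30.0
```

>>> {"api": "drive_tool", "payload": {
  "targets": [
    [0,1.6,0,0,0,0],
    [0,3.2,0,0,0,0],
    [0,4.8,0,0,0,0],
    [0,6.4,0,0,0,0],
    [0,8,0,0,0,0]
  ]
}}

```text
time_s: 23.48
position: [0.4343, 0.0785, 0.0748]
eef_rot: [0.999, -0.033, 0.0, -0.0]
force: [0.6, -0.4, -2.0]
finger_gap: 0.202
grasp_force: 30.0
```

>>> {"api": "drive_tool", "payload": {
  "targets": [
    [0,1.6,0,0,0,0],
    [0,3.2,0,0,0,0],
    [0,4.8,0,0,0,0],
    [0,6,0,0,0,0],
    [0,6.37,0,0,0,0]
  ]
}}

```text
time_s: 23.9
position: [0.4343, 0.2396, 0.0747]
eef_rot: [1.0, -0.031, 0.0, -0.001]
force: [0.0, -0.2, -1.8]
finger_gap: 0.203
grasp_force: 30.0
```

>>> {"api": "drive_tool", "payload": {
  "targets": [
    [0,0,0,0,0,0],
    [0,0,0,0,0,0],
    [0,0,0,0,0,0]
  ]
}}

```text
time_s: 24.15
position: [0.4348, 0.2348, 0.0744]
eef_rot: [0.999, -0.033, -0.0, 0.0]
force: [-1.4, -0.8, -1.5]
finger_gap: 0.207
grasp_force: 30.0
```

>>> {"api": "drive_tool", "payload": {
  "targets": [
    [0,0.02,-0.6,0,0,0],
    [0,0.02,-1.2,0,0,0],
    [0,0.02,-1.6,0,0,0],
    [0,0.02,-1.8,0,0,0],
    [0,0.02,-1.88,0,0,0]
  ]
}}

```text
time_s: 24.57
position: [0.4351, 0.236, 0.0275]
eef_rot: [0.999, -0.034, -0.0, -0.0]
force: [-1.6, 3.5, 8.3]
finger_gap: 0.204
grasp_force: 30.0
```

>>> {"api": "drive_tool", "payload": {
  "targets": [
    [0,0,-0.03,0,0,0],
    [0,0,-0.05,0,0,0],
    [0,0,-0.05,0,0,0]
  ]
}}

```text
time_s: 24.82
position: [0.4351, 0.2361, 0.0275]
eef_rot: [0.999, -0.033, -0.0, 0.0]
force: [-4.5, -0.2, 8.1]
finger_gap: 0.204
grasp_force: 30.0
```

>>> {"api": "drive_tool", "payload": {
  "targets": [
    [0.05,0,0,0,0,0],
    [0.1,0,0,0,0,0],
    [0.15,-0.01,0,0,0,0],
    [0.2,-0.01,0,0,0,0],
    [0.2,-0.01,0,0,0,0]
  ]
}}

```text
time_s: 25.23
position: [0.4389, 0.2358, 0.0274]
eef_rot: [0.999, -0.033, -0.002, 0.0]
force: [-9.1, 0.2, 11.6]
finger_gap: 0.206
grasp_force: 30.0
```

>>> {"api": "drive_tool", "payload": {
  "targets": [
    [0.05,0,0,0,0,0],
    [0.1,0,0,0,0,0],
    [0.1,0,0,0,0,0]
  ]
}}

```text
time_s: 25.48
position: [0.4389, 0.2358, 0.0272]
eef_rot: [0.999, -0.033, -0.004, 0.001]
force: [-18.4, 0.1, 23.0]
finger_gap: 0.204
grasp_force: 30.0
```

>>> {"api": "drive_tool", "payload": {
  "targets": [
    [0.05,0,0,0,0,0],
    [0.1,-0.01,0,0,0,0],
    [0.1,-0.01,0,0,0,0]
  ]
}}

```text
time_s: 25.73
position: [0.439, 0.2358, 0.0272]
eef_rot: [0.999, -0.033, -0.007, 0.001]
force: [-26.6, 0.7, 32.0]
finger_gap: 0.202
grasp_force: 30.0
```

>>> {"api": "drive_tool", "payload": {
  "targets": [
    [0.04,0,0,0,0,0],
    [0.06,0,0,0,0,0],
    [0.06,0,0,0,0,0]
  ]
}}

```text
time_s: 25.98
position: [0.4398, 0.2357, 0.0268]
eef_rot: [0.999, -0.033, -0.007, 0.001]
force: [-27.7, 0.4, 30.7]
finger_gap: 0.205
grasp_force: 30.0
```

>>> {"api": "drive_tool", "payload": {
  "targets": [
    [-0.1,0,0.05,0,0,0],
    [-0.1,0,0.05,0,0,0],
    [-0.1,0,0.05,0,0,0],
    [-0.1,0,0.1,0,0,0],
    [-0.1,0,0.5,0,0,0]
  ],
  "hand": 33
}}

```text
time_s: 26.4
position: [0.4433, 0.2353, 0.0381]
eef_rot: [0.999, -0.033, -0.001, 0.0]
force: [-0.5, 0.2, -0.5]
finger_gap: 0.373
grasp_force: 0.0
```

>>> {"api": "drive_tool", "payload": {
  "targets": [
    [0,0,1,0,0,0],
    [0,0,2.4,0,0,0],
    [0,0,3,0,0,0],
    [0,-1.6,3,0,0,0],
    [0,-3.2,3,0,0,0]
  ]
}}

```text
time_s: 26.82
position: [0.4456, 0.1565, 0.1165]
eef_rot: [1.0, -0.03, 0.003, -0.0]
force: [0.5, -0.4, -0.8]
finger_gap: 0.373
grasp_force: 0.0
```

>>> {"api": "drive_tool", "payload": {
  "targets": [
    [0,-1.6,0,0,0,0],
    [0,-3.2,0,0,0,0],
    [0,-4.8,0,0,0,0],
    [0,-6.4,0,0,0,0],
    [0,-8,0,0,0,0]
  ],
  "hand": 45
}}

```text
time_s: 27.23
position: [0.4441, -0.0463, 0.115]
eef_rot: [0.999, -0.033, 0.001, 0.0]
force: [0.9, 0.4, -0.2]
finger_gap: 0.514
grasp_force: 0.0
```

```bash
python3 - <<'E'
from h import *
a=shot('top');b=shot('scene');q=[.4422,.1974,-.0635]
meas(a)
def crop(p,u0,v0,u1,v1,k):
    im=cv2.cvtColor(p['image'],cv2.COLOR_RGB2BGR)[v0:v1,u0:u1];im=cv2.resize(im,None,fx=k,fy=k,interpolation=cv2.INTER_CUBIC)
    for y in(86,38,-10):
        for X in((35,y,34),(45,y,34),(-33,y,34),(-57,y,34)):
            o=(proj(p,W(q,X))-[u0,v0]+.5)*k;cv2.circle(im,tuple(np.round(o).astype(int)),2,(0,0,255),-1)
    return im
A=crop(a,140,205,240,255,6);B=crop(b,135,205,265,300,5)
w=max(A.shape[1],B.shape[1]);A=A[:, :650];A=cv2.copyMakeBorder(A,0,0,0,w-A.shape[1],0);B=cv2.copyMakeBorder(B,0,0,0,w-B.shape[1],0)
im=np.vstack([A,B]);im=im[:800];print(im.shape);cv2.imwrite('pics/c1.png',cv2.resize(im,None,fx=.75,fy=.75,interpolation=cv2.INTER_AREA))
s=ctrl.observe();print(s['position'],s['force'],s['eef_rot'])
E
```

```text
punch1 0.71 [0.4436 0.2432] yaw -0.069 mid [0.4424 0.2433] ext [-0.052  0.05 ] rect [442.5 243.5] [ 24.2 102. ] 85.6
punch1 0.64 [ 0.4384 -0.378 ] yaw -0.001 mid [ 0.4322 -0.378 ] ext [-0.057  0.044] rect [ 432.4 -376.4] [ 27.6 101.1] 86.7
punch1 0.46 [0.4412 0.1943] yaw -0.081 mid [0.4385 0.1945] ext [-0.054  0.048] rect [438.5 194.7] [ 20.5 101.8] 84.9
setting_block 0.51 [0.4514 0.087 ] yaw -0.021 mid [0.4516 0.087 ] ext [-0.03   0.031] rect [451.6  85.3] [33.5 61. ] 89.6
(775, 650, 3)
[ 0.4442723  -0.0453454   0.11460182] [0.09956568 0.15605473 0.29605866] [ 9.99404617e-01 -3.45003294e-02  3.72341043e-04  1.71618961e-05]
```

View pics/c1.png

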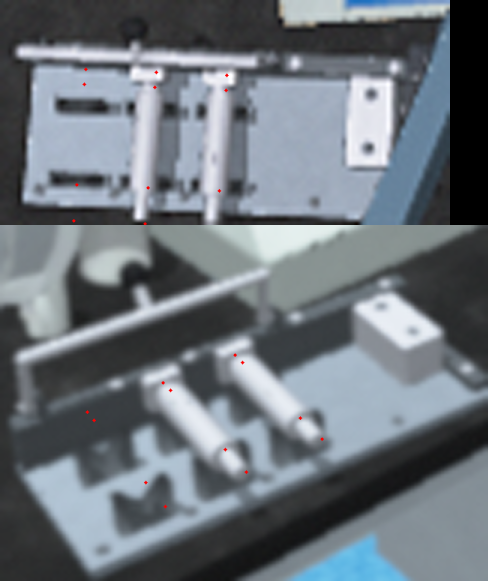

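>>> {"api": "drive_tool", "payload": {
  "targets": [
    [-0.37,-1.6,0,0,0,0.8],
    [-0.37,-3.2,0,0,0,0.82],
    [-0.37,-4.8,0,0,0,0.82],
    [-0.37,-6.4,0,0,0,0.82],
    [-0.37,-8,0,0,0,0.82]
  ]
}}

```text
time_s: 27.85
position: [0.4353, -0.244, 0.1143]
eef_rot: [1.0, 0.012, 0.0, -0.0]
force: [-0.4, 0.2, -0.1]
finger_gap: 0.511
grasp_force: 0.0
```

>>> {"api": "drive_tool", "payload": {
  "targets": [
    [0,-1.6,0,0,0,0],
    [0,-3.2,0,0,0,0],
    [0,-4.6,0,0,0,0],
    [0,-5.14,-1.2,0,0,0],
    [0,-5.14,-2.6,0,0,0]
  ]
}}

```text
time_s: 28.27
position: [0.4378, -0.3773, 0.0517]
eef_rot: [1.0, 0.01, 0.003, 0.004]
force: [-0.1, 0.3, 0.0]
finger_gap: 0.511
grasp_force: 0.0
```

>>> {"api": "drive_tool", "payload": {
  "targets": [
    [0,0,-0.8,0,0,0],
    [0,0,-1.4,0,0,0],
    [0,0,-1.78,0,0,0],
    [0,0,-1.78,0,0,0],
    [0,0,-1.78,0,0,0]
  ]
}}

```text
time_s: 28.68
position: [0.4359, -0.3713, 0.0046]
eef_rot: [1.0, 0.011, 0.0, -0.0]
force: [-0.8, -0.1, 0.2]
finger_gap: 0.51
grasp_force: 0.0
```

>>> {"api": "drive_tool", "payload": {
  "targets": [
    [0,0,0,0,0,0],
    [0,0,0,0,0,0],
    [0,0,0,0,0,0],
    [0,0,0,0,0,0],
    [0,0,0,0,0,0]
  ],
  "hand": 10,
  "squeeze": 30
}}

```text
time_s: 29.1
position: [0.4351, -0.3729, 0.005]
eef_rot: [1.0, 0.01, 0.0, 0.0]
force: [-0.1, -0.8, 2.3]
finger_gap: 0.202
grasp_force: 30.0
```

>>> {"api": "drive_tool", "payload": {
  "targets": [
    [0,0,0.5,0,0,0],
    [0,0,1.5,0,0,0],
    [0,0,2.8,0,0,-0.6],
    [0.16,1.2,2.8,0,0,-0.84],
    [0.16,2.8,2.8,0,0,-0.84]
  ]
}}

```text
time_s: 29.52
position: [0.4406, -0.3061, 0.0782]
eef_rot: [0.999, -0.036, 0.003, 0.003]
force: [1.0, 0.5, -1.7]
finger_gap: 0.204
grasp_force: 30.0
```

>>> {"api": "drive_tool", "payload": {
  "targets": [
    [0,1.6,0,0,0,0],
    [0,3.2,0,0,0,0],
    [0,4.8,0,0,0,0],
    [0,6.4,0,0,0,0],
    [0,8,0,0,0,0]
  ]
}}

```text
time_s: 29.93
position: [0.438, -0.1006, 0.075]
eef_rot: [0.999, -0.034, -0.0, -0.0]
force: [1.2, 0.0, -1.2]
finger_gap: 0.207
grasp_force: 30.0
```

>>> {"api": "drive_tool", "payload": {
  "targets": [
    [0,1.6,0,0,0,0],
    [0,3.2,0,0,0,0],
    [0,4.8,0,0,0,0],
    [0,6.4,0,0,0,0],
    [0,8,0,0,0,0]
  ]
}}

```text
time_s: 30.35
position: [0.4381, 0.0994, 0.0752]
eef_rot: [0.999, -0.034, 0.0, -0.0]
force: [1.4, -0.2, -0.6]
finger_gap: 0.204
grasp_force: 30.0
```

>>> {"api": "drive_tool", "payload": {
  "targets": [
    [0,1.6,0,0,0,0],
    [0,3.2,0,0,0,0],
    [0,4.8,0,0,0,0],
    [0,6.4,0,0,0,0],
    [0,7.46,0,0,0,0]
  ]
}}

```text
time_s: 30.77
position: [0.4379, 0.2872, 0.0752]
eef_rot: [0.999, -0.033, 0.0, -0.0]
force: [0.3, -0.7, -1.0]
finger_gap: 0.207
grasp_force: 30.0
```

>>> {"api": "drive_tool", "payload": {
  "targets": [
    [0,0,0,0,0,0],
    [0,0,0,0,0,0],
    [0,0,0,0,0,0]
  ]
}}

```text
time_s: 31.02
position: [0.4382, 0.2835, 0.0745]
eef_rot: [0.999, -0.033, -0.0, 0.0]
force: [0.7, -0.3, -1.9]
finger_gap: 0.206
grasp_force: 30.0
```

>>> {"api": "drive_tool", "payload": {
  "targets": [
    [0,0.02,-0.6,0,0,0],
    [0,0.02,-1.2,0,0,0],
    [0,0.02,-1.6,0,0,0],
    [0,0.02,-1.8,0,0,0],
    [0,0.02,-1.88,0,0,0]
  ]
}}

```text
time_s: 31.43
position: [0.4386, 0.2837, 0.027]
eef_rot: [0.999, -0.035, -0.001, 0.0]
force: [0.1, 0.9, 1.6]
finger_gap: 0.205
grasp_force: 30.0
```

>>> {"api": "drive_tool", "payload": {
  "targets": [
    [0,0,-0.03,0,0,0],
    [0,0,-0.05,0,0,0],
    [0,0,-0.05,0,0,0]
  ]
}}

```text
time_s: 31.68
position: [0.4388, 0.284, 0.0268]
eef_rot: [0.999, -0.034, -0.0, 0.0]
force: [-2.5, -3.5, 4.2]
finger_gap: 0.206
grasp_force: 30.0
```

>>> {"api": "drive_tool", "payload": {
  "targets": [
    [0.05,0,0,0,0,0],
    [0.1,0,0,0,0,0],
    [0.15,-0.01,0,0,0,0],
    [0.2,-0.01,0,0,0,0],
    [0.2,-0.01,0,0,0,0]
  ]
}}

```text
time_s: 32.1
position: [0.4431, 0.2837, 0.0267]
eef_rot: [0.999, -0.033, -0.001, 0.001]
force: [-4.8, -4.4, 7.2]
finger_gap: 0.202
grasp_force: 30.0
```

>>> {"api": "drive_tool", "payload": {
  "targets": [
    [0.05,0,0,0,0,0],
    [0.1,0,0,0,0,0],
    [0.1,0,0,0,0,0]
  ]
}}

```text
time_s: 32.35
position: [0.4454, 0.2836, 0.0267]
eef_rot: [0.999, -0.033, -0.001, 0.001]
force: [-5.4, -4.9, 7.8]
finger_gap: 0.204
grasp_force: 30.0
```

>>> {"api": "drive_tool", "payload": {
  "targets": [
    [0.05,0,0,0,0,0],
    [0.1,0,0,0,0,0],
    [0.1,0,0,0,0,0]
  ]
}}

```text
time_s: 32.6
position: [0.4477, 0.2834, 0.0267]
eef_rot: [0.999, -0.033, -0.001, 0.001]
force: [-6.7, -7.0, 9.7]
finger_gap: 0.205
grasp_force: 30.0
```

>>> {"api": "drive_tool", "payload": {
  "targets": [
    [0.04,0,0,0,0,0],
    [0.08,0,0,0,0,0],
    [0.08,0,0,0,0,0]
  ]
}}

```text
time_s: 32.85
position: [0.4496, 0.2833, 0.0267]
eef_rot: [0.999, -0.033, -0.001, 0.001]
force: [-7.1, -6.6, 9.5]
finger_gap: 0.206
grasp_force: 30.0
```

>>> {"api": "drive_tool", "payload": {
  "targets": [
    [0,-0.03,0,0,0,0],
    [0,-0.04,0.02,0,0,0],
    [0,-0.04,0.02,0,0,0],
    [-0.2,-0.03,0.02,0,0,0],
    [-0.4,-0.02,0.02,0,0,0]
  ],
  "hand": 32
}}

```text
time_s: 33.27
position: [0.4408, 0.2839, 0.0268]
eef_rot: [0.999, -0.034, 0.0, -0.0]
force: [-0.3, 0.2, 0.3]
finger_gap: 0.362
grasp_force: 0.0
```

>>> {"api": "drive_tool", "payload": {
  "targets": [
    [0,0,0,0,0,0],
    [0,0,0,0,0,0],
    [0,0,0,0,0,0],
    [0,0,0,0,0,0],
    [0,0,0,0,0,0]
  ],
  "hand": 10
}}

```text
time_s: 33.68
position: [0.4405, 0.2838, 0.0267]
eef_rot: [0.999, -0.034, -0.0, -0.0]
force: [-2.5, 0.4, 1.9]
finger_gap: 0.204
grasp_force: 30.0
```

>>> {"api": "drive_tool", "payload": {
  "targets": [
    [0.05,0,0,0,0,0],
    [0.1,0,0,0,0,0],
    [0.15,-0.01,0,0,0,0],
    [0.15,-0.01,0,0,0,0]
  ]
}}

```text
time_s: 34.02
position: [0.4405, 0.2838, 0.0265]
eef_rot: [0.999, -0.034, -0.004, 0.0]
force: [-16.1, 2.2, 15.1]
finger_gap: 0.204
grasp_force: 30.0
```

>>> {"api": "drive_tool", "payload": {
  "targets": [
    [0.05,0,0,0,0,0],
    [0.1,0,0,0,0,0],
    [0.1,0,0,0,0,0]
  ]
}}

```text
time_s: 34.27
position: [0.4406, 0.2837, 0.0264]
eef_rot: [0.999, -0.034, -0.007, 0.001]
force: [-25.0, 2.4, 23.3]
finger_gap: 0.2
grasp_force: 30.0
```

>>> {"api": "drive_tool", "payload": {
  "targets": [
    [-0.1,0,0,0,0,0],
    [-0.1,0,0,0,0,0],
    [-0.1,0,0,0,0,0],
    [-0.1,0,0.1,0,0,0],
    [-0.1,0,0.5,0,0,0]
  ],
  "hand": 33
}}

```text
time_s: 34.68
position: [0.4439, 0.2829, 0.0383]
eef_rot: [0.999, -0.034, -0.001, 0.0]
force: [0.4, -0.0, 0.2]
finger_gap: 0.374
grasp_force: 0.0
```

>>> {"api": "drive_tool", "payload": {
  "targets": [
    [0,0,1,0,0,0],
    [0,0,2.4,0,0,0],
    [0,0,4,0,0,0],
    [-1,0,5,0,0,0],
    [-2,0,5,0,0,0]
  ]
}}

```text
time_s: 35.1
position: [0.3989, 0.2848, 0.1714]
eef_rot: [0.999, -0.034, 0.006, -0.002]
force: [-0.8, -0.0, 0.5]
finger_gap: 0.374
grasp_force: 0.0
```

>>> {"api": "drive_tool", "payload": {
  "targets": [
    [0,-1.6,0,0,0,0],
    [0,-3.2,0,0,0,0],
    [0,-4.8,0,0,0,0],
    [0,-6.4,0,0,0,0],
    [0,-8,0,0,0,0]
  ],
  "hand": 45
}}

```text
time_s: 35.52
position: [0.3946, 0.0819, 0.1653]
eef_rot: [0.999, -0.033, 0.001, 0.0]
force: [0.6, -0.3, 0.6]
finger_gap: 0.511
grasp_force: 0.0
```

>>> {"api": "drive_tool", "payload": {
  "targets": [
    [0,-1.6,0,0,0,0],
    [0,-3.2,0,0,0,0],
    [0,-4.8,0,0,0,0],
    [0,-4.8,0,0,0,0],
    [0,-4.8,0,0,0,0]
  ]
}}

```text
time_s: 35.93
position: [0.3949, -0.039, 0.1652]
eef_rot: [0.999, -0.037, 0.001, 0.0]
force: [0.3, -0.1, -0.6]
finger_gap: 0.511
grasp_force: 0.0
```

```bash
python3 - <<'E'
from h import *
a=shot('top');b=shot('scene');q=[.4422,.1974,-.0635]
meas(a,(('punch1',.040),('setting_block',.038)))
def crop(p,u0,v0,u1,v1,k):
    im=cv2.cvtColor(p['image'],cv2.COLOR_RGB2BGR)[v0:v1,u0:u1];return cv2.resize(im,None,fx=k,fy=k,interpolation=cv2.INTER_CUBIC)
A=crop(a,140,205,240,255,6);B=crop(b,135,215,255,280,5)
cv2.imwrite('pics/c2.png',np.vstack([A,B])[:600])
for th in(1.1,1.2,1.3,1.4,1.5,1.6):
    X=W(q,(52-55*np.cos(.415+th),38,47+55*np.sin(.415+th)));print(th,X,(proj(a,X)-[140,205]+.5)*6,(proj(b,X)-[135,215]+.5)*5+[0,300])
s=ctrl.observe();print(s['position'],s['eef_rot'])
E
```

```text
punch1 0.74 [0.4491 0.2855] yaw -0.057 mid [0.4451 0.2857] ext [-0.054  0.046] rect [445.1 285.6] [18.6 99.7] 87.2
punch1 0.73 [0.4388 0.19  ] yaw -0.084 mid [0.4371 0.1902] ext [-0.052  0.048] rect [437.1 190.4] [24.1 99.8] 85.7
punch1 0.65 [0.452 0.087] yaw -0.085 mid [0.4511 0.0871] ext [-0.032  0.03 ] rect [451.1  86.1] [30.3 60.5] 89.4
punch1 0.62 [0.4416 0.2375] yaw -0.064 mid [0.441  0.2375] ext [-0.051  0.049] rect [441.  237.2] [ 22.8 100.2] 85.8
setting_block 0.6 [0.4495 0.1938] yaw 1.49 mid [0.4494 0.1917] ext [-0.135  0.131] rect [455.6 190.1] [266.1 126.2] 87.1
1.1 [0.49344555 0.23221827 0.10191441] [180.84062529  75.74488037] [197.98097169 325.5490334 ]
1.2 [0.49893209 0.2318694  0.10194627] [181.64989627  64.42751307] [192.45072314 320.11683558]
1.3 [0.50439439 0.23152208 0.10142914] [182.68778422  53.28987481] [187.12783739 315.84245937]
1.4 [0.50977788 0.23117977 0.10036816] [183.94197617  42.45606557] [182.06593161 312.75400458]
1.5 [0.51502876 0.23084589 0.09877395] [185.39757391  32.04556147] [177.31406853 310.86531734]
1.6 [0.52009458 0.23052378 0.09666242] [187.037349    22.17154272] [172.91637902 310.17661593]
[ 0.39448917 -0.03527002  0.16433111] [ 9.99467757e-01 -3.26218277e-02  2.71351619e-05 -1.32434569e-04]
```

View pics/c2.png

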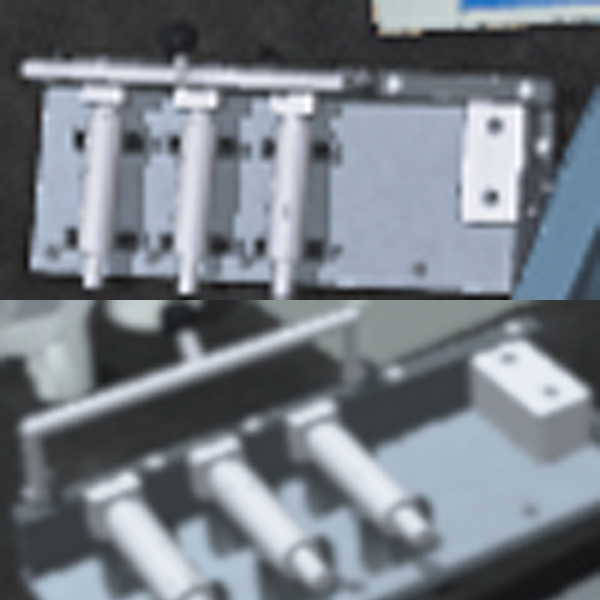

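>>> {"api": "drive_tool", "payload": {
  "targets": [
    [0,1.6,0.4,0,0,0],
    [0,3.2,0.8,0,0,0],
    [0,4.8,1.2,0,0,0],
    [0,6.4,1.44,0,0,0],
    [0,8,1.44,0,0,0]
  ]
}}

```text
time_s: 36.55
position: [0.3943, 0.1671, 0.202]
eef_rot: [0.999, -0.032, 0.002, -0.0]
force: [0.5, -0.2, -0.4]
finger_gap: 0.508
grasp_force: 0.0
```

>>> {"api": "drive_tool", "payload": {
  "targets": [
    [0,1.5,0,0,-1,0],
    [0.5,2.64,0,0,-2,0],
    [1.5,2.64,-0.3,0,-3,0],
    [2.5,2.64,-0.7,0,-4,0],
    [3.54,2.64,-1.2,0,-5,0]
  ]
}}

```text
time_s: 36.97
position: [0.4831, 0.2335, 0.1718]
eef_rot: [0.964, -0.029, 0.262, -0.011]
force: [1.0, -1.5, 0.5]
finger_gap: 0.509
grasp_force: 0.0
```

>>> {"api": "drive_tool", "payload": {
  "targets": [
    [0,0,0,0,0,0],
    [0,0,-0.8,0,0,0],
    [0.3,0,-1.3,0,0,0],
    [0.3,0,-1.3,0,0,0]
  ]
}}

```text
time_s: 37.3
position: [0.4884, 0.2299, 0.1354]
eef_rot: [0.966, -0.032, 0.255, -0.008]
force: [-0.2, -0.7, -0.5]
finger_gap: 0.515
grasp_force: 0.0
```

```bash
python3 - <<'E'
from h import *
from scipy.spatial.transform import Rotation as R
s=ctrl.observe();print(s['position'],s['eef_rot'],s['force']);print(R.from_quat(s['eef_rot']).as_matrix().round(3))
b=shot('scene');im=cv2.cvtColor(b['image'],cv2.COLOR_RGB2BGR)[170:290,120:280];cv2.imwrite('pics/k5.png',cv2.resize(im,None,fx=5,fy=5,interpolation=cv2.INTER_CUBIC))
E
```

```text
[0.48837775 0.22991816 0.13543442] [ 0.96627594 -0.03169959  0.25542812 -0.00790095] [-0.15460965 -0.65648438 -0.47294988]
[[ 0.868 -0.057  0.494]
 [-0.065 -0.998 -0.001]
 [ 0.493 -0.031 -0.869]]
```

View pics/k5.png

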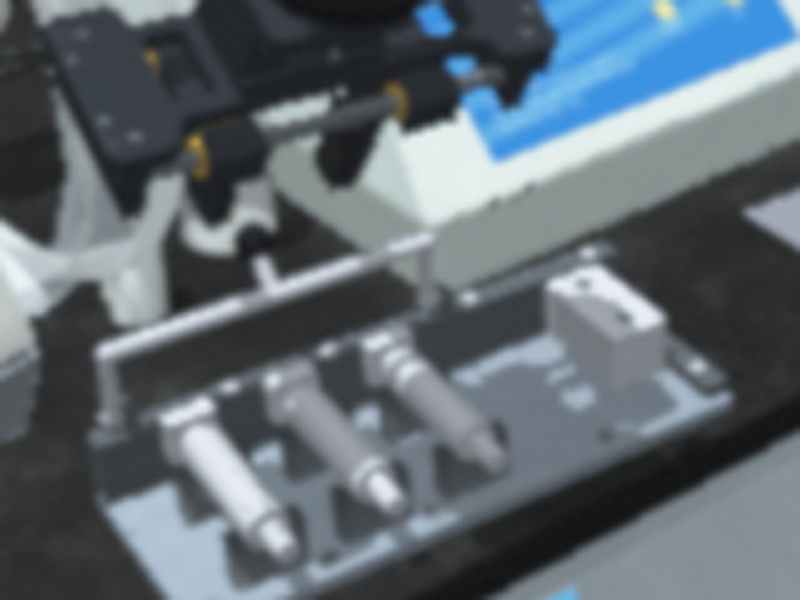

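>>> {"api": "drive_tool", "payload": {
  "targets": [
    [0.35,0.02,-0.55,0,0,0],
    [0.7,0.04,-1.1,0,0,0],
    [1.05,0.06,-1.62,0,0,0],
    [1.05,0.06,-1.62,0,0,0]
  ]
}}

```text
time_s: 37.68
position: [0.5167, 0.231, 0.0965]
eef_rot: [0.966, -0.033, 0.257, -0.008]
force: [-0.7, -0.4, 0.3]
finger_gap: 0.508
grasp_force: 0.0
```

>>> {"api": "drive_tool", "payload": {
  "targets": [
    [0,0,0,0,0,0],
    [0,0,0,0,0,0],
    [0,0,0,0,0,0],
    [0,0,0,0,0,0],
    [0,0,0,0,0,0]
  ],
  "hand": 5,
  "squeeze": 12
}}

```text
time_s: 38.1
position: [0.517, 0.2307, 0.0982]
eef_rot: [0.965, -0.032, 0.259, -0.008]
force: [-1.0, -3.4, 3.5]
finger_gap: 0.185
grasp_force: 12.0
```

>>> {"api": "drive_tool", "payload": {
  "targets": [
    [0,0,0,0,0,0],
    [0,0,0,0,0,0]
  ]
}}

```text
time_s: 38.27
position: [0.5173, 0.2308, 0.0981]
eef_rot: [0.965, -0.033, 0.259, -0.009]
force: [-1.2, -5.7, 5.0]
finger_gap: 0.189
grasp_force: 12.0
```

>>> {"api": "drive_tool", "payload": {
  "targets": [
    [-0.44,0.03,0.06,0,0,0],
    [-0.87,0.05,0.02,0,0,0],
    [-1.3,0.08,-0.09,0,0,0],
    [-1.69,0.11,-0.29,0,0,0],
    [-2.03,0.13,-0.56,0,0,0]
  ]
}}

```text
time_s: 38.68
position: [0.465, 0.2343, 0.0832]
eef_rot: [0.965, -0.032, 0.259, -0.009]
force: [5.1, -4.2, -2.4]
finger_gap: 0.19
grasp_force: 12.0
```

>>> {"api": "drive_tool", "payload": {
  "targets": [
    [-0.15,0.01,-0.17,0,0,0],
    [-0.28,0.02,-0.34,0,0,0],
    [-0.4,0.03,-0.52,0,0,0],
    [-0.48,0.03,-0.72,0,0,0],
    [-0.48,0.03,-0.72,0,0,0]
  ]
}}

```text
time_s: 39.1
position: [0.4533, 0.235, 0.0643]
eef_rot: [0.966, -0.032, 0.258, -0.009]
force: [-3.6, -0.5, 2.1]
finger_gap: 0.189
grasp_force: 12.0
```

>>> {"api": "drive_tool", "payload": {
  "targets": [
    [-0.03,0,-0.08,0,0,0],
    [-0.06,0,-0.16,0,0,0],
    [-0.06,0,-0.2,0,0,0],
    [-0.06,0,-0.2,0,0,0]
  ]
}}

```text
time_s: 39.43
position: [0.4536, 0.2352, 0.0611]
eef_rot: [0.965, -0.033, 0.26, -0.009]
force: [-4.0, -4.2, 9.9]
finger_gap: 0.187
grasp_force: 12.0
```

>>> {"api": "drive_tool", "payload": {
  "targets": [
    [0,0,-0.1,0,0,0],
    [0,0,-0.2,0,0,0],
    [0,0,-0.2,0,0,0]
  ]
}}

```text
time_s: 39.68
position: [0.454, 0.2354, 0.0563]
eef_rot: [0.965, -0.033, 0.26, -0.009]
force: [-2.0, -4.2, 9.8]
finger_gap: 0.191
grasp_force: 12.0
```

>>> {"api": "drive_tool", "payload": {
  "targets": [
    [0,0,0.2,0,0,0],
    [0,0,0.2,0,0,0],
    [0,0,0.2,0,0,0],
    [-0.3,0,0.7,0,0,0],
    [-0.7,0,1.4,0,0,0]
  ],
  "hand": 45
}}

```text
time_s: 40.1
position: [0.4339, 0.2344, 0.0886]
eef_rot: [0.966, -0.033, 0.257, -0.008]
force: [0.2, 0.5, -0.3]
finger_gap: 0.51
grasp_force: 0.0
```

>>> {"api": "drive_tool", "payload": {
  "targets": [
    [-0.3,0,1,0,1.2,0],
    [-0.3,0,2,0,2.4,0],
    [-0.3,0,2,0,3.6,0],
    [-0.3,0,2,0,4.8,0],
    [-0.3,0,2,0,5,0]
  ]
}}

```text
time_s: 40.52
position: [0.4297, 0.2355, 0.1423]
eef_rot: [0.999, -0.034, -0.001, -0.001]
force: [0.2, -0.8, 0.2]
finger_gap: 0.509
grasp_force: 0.0
```

>>> {"api": "drive_tool", "payload": {
  "targets": [
    [0,0,0,0,0,0],
    [0,0,0,0,0,0],
    [0,0,0,0,0,0],
    [0,0,0,0,0,0]
  ],
  "hand": 0
}}

```text
time_s: 40.85
position: [0.426, 0.2349, 0.1393]
eef_rot: [0.999, -0.033, -0.0, 0.0]
force: [-1.0, 0.6, 1.3]
finger_gap: 0.234
grasp_force: 0.0
```

```bash
python3 - <<'E'
from h import *
q=[.4422,.1974,-.0635]
s=ctrl.observe();print(s['position'],s['eef_rot'],s['force'],s['finger_gap'])
b=shot('scene');u0,v0,k=120,190,5
im=cv2.cvtColor(b['image'],cv2.COLOR_RGB2BGR)[v0:v0+110,u0:u0+160];cv2.imwrite('pics/k6.png',cv2.resize(im,None,fx=k,fy=k,interpolation=cv2.INTER_CUBIC))
for th in(0,.05,.1,.2,.3,.4):
    print(th,[((proj(b,W(q,X))-[u0,v0]+.5)*k).round(0).tolist() for X in((52-55*np.cos(.415+th),38,47+55*np.sin(.415+th)),(52-35*np.cos(.057+th),114,47+35*np.sin(.057+th)),(52-35*np.cos(.057+th),-38,47+35*np.sin(.057+th)))])
E
```

```text
[0.42598171 0.234932   0.13930921] [ 9.99444880e-01 -3.33136033e-02 -1.29183228e-04  3.45506153e-04] [-0.97571063  0.60562442  1.27363843] 0.23426881157145227
0 [[330.0, 265.0], [149.0, 352.0], [470.0, 228.0]]
0.05 [[328.0, 258.0], [149.0, 348.0], [470.0, 224.0]]
0.1 [[326.0, 252.0], [148.0, 344.0], [469.0, 221.0]]
0.2 [[322.0, 240.0], [146.0, 337.0], [468.0, 214.0]]
0.3 [[317.0, 228.0], [144.0, 329.0], [466.0, 207.0]]
0.4 [[312.0, 216.0], [142.0, 321.0], [464.0, 199.0]]
```

View pics/k6.png

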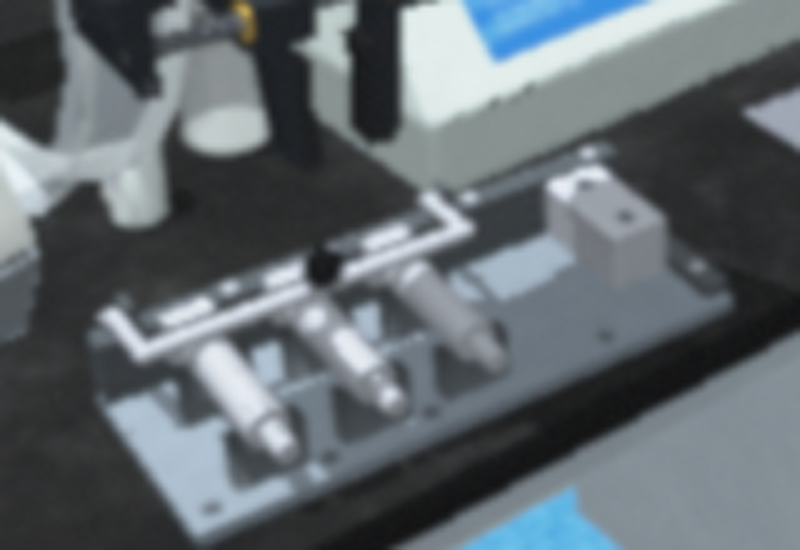

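>>> {"api": "drive_tool", "payload": {
  "targets": [
    [0.8,0,0,0,0,0],
    [0.8,0,-0.8,0,0,0],
    [0.8,0,-1.6,0,0,0],
    [0.8,0,-2.2,0,0,0],
    [0.8,0,-2.3,0,0,0]
  ]
}}

```text
time_s: 41.32
position: [0.4447, 0.2346, 0.08]
eef_rot: [0.999, -0.033, -0.002, 0.001]
force: [-0.9, -0.0, -0.4]
finger_gap: 0.001
grasp_force: 0.0
```

>>> {"api": "drive_tool", "payload": {
  "targets": [
    [0,0,-0.08,0,0,0],
    [0,0,-0.16,0,0,0],
    [0,0,-0.2,0,0,0],
    [0,0,-0.2,0,0,0]
  ]
}}

```text
time_s: 41.65
position: [0.448, 0.2352, 0.0785]
eef_rot: [0.999, -0.034, 0.001, -0.0]
force: [0.7, -1.4, 0.1]
finger_gap: 0.003
grasp_force: 0.0
```

>>> {"api": "drive_tool", "payload": {
  "targets": [
    [0,0,-0.06,0,0,0],
    [0,0,-0.12,0,0,0],
    [0,0,-0.12,0,0,0]
  ]
}}

```text
time_s: 41.9
position: [0.4483, 0.2353, 0.0773]
eef_rot: [0.999, -0.033, 0.001, -0.0]
force: [-7.6, -2.4, 19.5]
finger_gap: 0.004
grasp_force: 9.9
```

>>> {"api": "drive_tool", "payload": {
  "targets": [
    [0,0,-0.06,0,0,0],
    [0,0,-0.12,0,0,0],
    [0,0,-0.12,0,0,0]
  ]
}}

```text
time_s: 42.15
position: [0.4484, 0.2354, 0.0767]
eef_rot: [0.999, -0.033, 0.001, 0.0]
force: [-17.9, -5.7, 44.0]
finger_gap: 0.006
grasp_force: 21.7
```

>>> {"api": "drive_tool", "payload": {
  "targets": [
    [0,0,0.5,0,0,0],
    [0,0,1.5,0,0,0],
    [-0.5,0,3,0,0,0],
    [-1.5,-1,4,0,0,0],
    [-2,-2,5,0,0,0]
  ]
}}

```text
time_s: 42.57
position: [0.3961, 0.1853, 0.1982]
eef_rot: [0.999, -0.032, 0.0, -0.0]
force: [-0.4, 0.2, -0.0]
finger_gap: 0.006
grasp_force: 0.0
```

>>> {"api": "drive_tool", "payload": {
  "targets": [
    [0,-1.6,0,0,0,0],
    [0,-3.2,0,0,0,0],
    [0,-4.8,0,0,0,0],
    [0,-6.4,0,0,0,0],
    [0,-8,0,0,0,0]
  ]
}}

```text
time_s: 42.98
position: [0.3974, -0.0168, 0.1976]
eef_rot: [0.999, -0.033, 0.001, 0.0]
force: [1.2, -0.1, 0.0]
finger_gap: 0.004
grasp_force: 0.0
```

>>> {"api": "drive_tool", "payload": {
  "targets": [
    [0,-1,0,0,0,0],
    [0,-1,0,0,0,0],
    [0,-1,0,0,0,0]
  ]
}}

```text
time_s: 43.23
position: [0.3976, -0.0412, 0.1972]
eef_rot: [0.999, -0.036, 0.001, 0.0]
force: [0.4, -0.3, 0.8]
finger_gap: 0.005
grasp_force: 0.0
```

```bash
python3 - <<'E'
from h import *
a=shot('top');meas(a,(('punch1',.040),('setting_block',.038)))
u0,v0,k=140,205,7
im=cv2.cvtColor(a['image'],cv2.COLOR_RGB2BGR)[v0:v0+55,u0:u0+105];cv2.imwrite('pics/f.png',cv2.resize(im,None,fx=k,fy=k,interpolation=cv2.INTER_CUBIC))
E
```

```text
punch1 0.7 [0.4381 0.1898] yaw -0.071 mid [0.437  0.1899] ext [-0.051  0.049] rect [437.  190.2] [19.1 99.7] 85.1
punch1 0.63 [0.445 0.286] yaw -0.048 mid [0.4465 0.2859] ext [-0.047  0.05 ] rect [446.5 285.7] [18.9 96.7] 87.3
punch1 0.49 [0.4403 0.2375] yaw -0.066 mid [0.441  0.2374] ext [-0.049  0.051] rect [441.1 237.8] [18.7 99.8] 85.9
setting_block 0.65 [0.4523 0.0876] yaw -0.082 mid [0.4512 0.0877] ext [-0.031  0.029] rect [451.2  86.3] [30.4 60.6] 89.4
setting_block 0.48 [0.4434 0.2859] yaw -0.043 mid [0.4452 0.2858] ext [-0.048  0.052] rect [445.1 285.6] [19.4 99.7] 88.2
```

View pics/f.png

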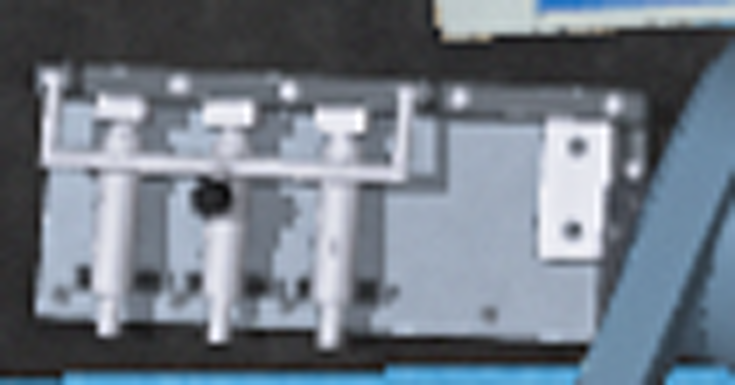

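The picture shows the bar down (rod at row 160–172), three heads at the back stop (row ~110) and the block in the corner (575,190). Nothing has moved since placing.

```bash
python3 -c "
from rig import ctrl
print(ctrl.job_done())"
```

```text
the job is handed in; nothing more can be done
None
```

I handed the job in at about 43 s: all three punches are against the back stop in their own grooves, the block is in the fence corner, and the hold-down bar is fully down. I checked this by contact force and in the final pictures. I didn't touch the bottle, timer or vial; the judge's verdict was not shown.

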